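Stow the tyre levers and clip the rack shut

TASK

Put every yellow tyre lever lengthwise into its row of the wooden rack: long levers in the long row, short ones in the short row. Then swing both aluminium gates fully shut, and last squeeze each sprung clip open and let it bite, level and pointing straight back from the front, over a gate's flange and the fixed tongue beside it, one clip per gate. Leave the lockring tool and the coaster where they are.

Things in the scene. Friction and masses are not known exactly. Their poses are not given: they have to be found in the camera images.
- rack: fixed dark wooden rack of two rows, each wide enough for two levers. Origin: between the rows on the table; x from open front (robot side) to back, y left, z up. Base 6 mm thick, walls to z = 18 mm. Inside, long row: y 3 to 98, x -100 to 90 mm; short row: y -3 to -98, x -100 to 40 mm. Each front has a hinged aluminium gate and, at its outer corner, a fixed aluminium tongue
- row_long (a point): centre of the long row's inside floor (190 x 95 mm, x and y as the rack's)
- row_short (a point): centre of the short row's inside floor (140 x 95 mm, x and y as the rack's)
- tongue_long (a point): at the long row: middle plane of the fixed tongue (rack x -100 to -136, y 104 to 108, z 10 to 62 mm) and the shut gate's flange against its inner side (y 100 to 104), together 8 mm thick across y; this point is 14 mm behind (+x of) their free front edge, z 36 mm; axes as the rack's
- tongue_short (a point): the same at the short row, mirrored (y -104 to -108; flange -100 to -104)
- gate_long (a joint): long row's gate, rad: 0 shut, growing as it swings out to the front (to 1.0). Upright panel 99 mm long, 4 mm thick, z 10 to 62 mm, on a vertical hinge at rack x = -102, y = +5 mm; shut, it runs along +y, its end flange pointing 34 mm to the front. Stays where left, moves at under 1 N: push its front face from between the two gates outward and back
- gate_short (a joint): the same for the short row: hinge at x = -102, y = -5 mm; shut, it runs along -y
- clip1_pad (a point): point between the jaw pads of clip 1, x = 35 mm from its pivot, at half its thickness. Pads run x = 17 to 46 mm, flared lead-in lips on to x = 55 mm; the throat is open back to x = 17 mm
- clip2_pad (a point): the same on clip 2
- clip1: one of two identical black sprung clips like big clothes pegs, lying flat: 119 mm long, 24 mm thick (z), 65 g. Frame (first limb): origin at the pivot on the underside, x to the jaws, z up. Handles reach x = -64 mm, 59 mm apart over outer faces at x = -44, 68 at the ends; pinch them across y from above at x = -40 mm. Jaws opened by q: the clip's middle line is this x turned -q/2 about z
- clip2: one of two identical black sprung clips like big clothes pegs, lying flat: as clip1
- clip1_jaw (a joint): opening angle of clip 1, rad: 0 jaws touching, about 0.18 when pinching tongue and flange, 0.55 fully open: handles then parallel, 36 mm over outer faces, jaws gape 25 mm at x = 46 mm, 18 mm at x = 28 mm. Full squeeze takes about 20 N at x = -40 mm; 30 N holds it
- clip2_jaw (a joint): the same for clip 2
- lockring_tool: chrome cassette lockring tool lying flat, 38 mm head, 34 mm tall, handle bar to 112 mm in its -x; to be left alone
- coaster: round ceramic coaster, 92 mm across, 8 mm thick; to be left alone
- lever_long1: tyre lever of yellow plastic, a straight bar 18 mm wide and 16 mm tall, 165 mm long, with a thinner spoon tip over the last 32 mm of its +x end. Origin: centre of the underside; x along its length, z up. 55 g; may be absent
- lever_long2: tyre lever of yellow plastic, a straight bar 18 mm wide and 16 mm tall, 165 mm long, with a thinner spoon tip over the last 32 mm of its +x end. Origin: centre of the underside; x along its length, z up. 55 g; may be absent
- lever_short1: tyre lever of yellow plastic, a straight bar 18 mm wide and 16 mm tall, 115 mm long, with a thinner spoon tip over the last 32 mm of its +x end. Origin: centre of the underside; x along its length, z up. 40 g; may be absent
- lever_short2: tyre lever of yellow plastic, a straight bar 18 mm wide and 16 mm tall, 115 mm long, with a thinner spoon tip over the last 32 mm of its +x end. Origin: centre of the underside; x along its length, z up. 40 g; may be absent
There are look-alikes about, which are no part of the job. Leave any pink look-alike of the clip1 alone. What is shaped like the lever_long1 but purple is not meant.

How it is judged:
By the outcome, as a careful person would: the job done as asked, in the order asked, and still so for the second after the job is handed in, with the robot touching nothing.
Of lever_long1, lever_long2 only 1 to 2 are there at a start; the rules pass over those that are not, and their reading is None.
Of lever_short1, lever_short2 only 1 to 2 are there at a start; the rules pass over those that are not, and their reading is None.
At some moment in a run one of lever_long1, lever_long2, lever_short1, lever_short2, clip1, clip2 may be knocked a few centimetres aside while the robot is not near it.
Once in a run the grip may slacken for a moment while it holds something.
It also fails if it takes over 210 s, if anything falls off the work surface, if the arm or the gripper's body presses on something with over 40 N, if the wrist force passes 120 N, or if a joint passes its speed limit or range.

ROBOT

A 6-joint arm with a two-finger parallel gripper is mounted at the origin on the work surface. World frame = base frame: x ahead of the robot, y to its left, z up, the work surface at z = 0. Lengths are in m, angles in rad, forces in N, time in s.
With the tool pointing down it reaches from about 0.35 to 0.975 m from the base axis. Payload 4.9 kg.
Tool frame: the origin (TCP) lies at the very end of the fingers, on their centre line; the grasp point (between the pads) lies 19 mm behind it; z points along the fingers, y is the line along which they close (so a half turn about z gives the same grasp; the last joint's range is limited). The gripper opens to 85 mm and grips with 20 to 120 N. Pads are 22 mm wide; open, the fingers measure 114 mm over their backs; the gripper's body (76 mm by 85 mm) begins 54 mm behind the grasp point. The pads swing forward as they close: fully open they stand 13 mm farther back than shut.
Start: joints at [1.153, 0.053, 1.613, -0, 1.476, -0.119], TCP at [0.184, 0.597, 0.231] pointing down, gripper open.
Joint ranges: [-3.01, 3.01], [-1.01, 2.22], [0.06, 2.58], [-1.02, 4.17], [0.09, 2.62], [-3.14, 3.14]. Speed limits (rad/s): [2.57, 2.57, 3.14, 3.14, 3.14, 3.14].

INTERFACE

Orientations are given as a rotation vector (axis times angle).
In Python, from bench import bot gives the robot as it stands. The module is installed in compiled form; this text tells all that it offers.
- The arm moves only by the tool move_arm, never from a script. Its argument "increments" is a list of rows, each a list of 7 numbers: the shift along the tool's x, y, z in m, then the turn, a rotation vector about the tool's x, y, z in rad, then the closure, from 0 (fully open) to 1 (shut). In form: [[tx, ty, tz, wx, wy, wz, gripper], ...]. A call has 1 to 5 rows; each row is the pose to reach, as a shift and turn from the pose commanded when the call began, along the tool's axes at that moment; what a row does not reach only later rows make up. A row lasts 1/12 s, in which the tool goes at most 41.7 mm and 7.16 degrees, less where a joint would pass 70% of its speed; a pose out of reach is approached as far as the arm can. A call with a gripper value outside its range is refused whole. The fingers move at their own pace and stop on an object; "grip_force" is the grip in N (left out, the last holds). Time passes only in rows, so rows that repeat a pose let the fingers close. It gives the time, the measured TCP pose, the force, the opening and the grip force at its end, in the units of the state.
- bot.get_state(): the state, without advancing time (a new reading comes with each control period).
- bot.read_camera(name): name is "side" or "top"; returns the picture (420x560x3 uint8, red, green, blue); there is no depth.
- bot.camera_model(name): a dict with "fx", "fy", "cx", "cy" (pixels), "dist_coeffs" ([k1, k2, p1, p2, k3] as OpenCV has them; the pictures are not rectified), "rvec" (rotation vector, rad) and "tvec" (3), from world to camera coordinates, as OpenCV has them. Camera axes: x right, y down, z forward; pixel columns grow to the right and rows downward; lengths in m; the calibration is good to about 2 mm. A picture is of the moment at which its call begins. camera_model takes no time and is no camera call.
- bot.job_done(): hands the job in; it is judged then, once.
Trained networks look in the newest picture that a camera, given by its name, has taken for a name from the list of things; names that differ only in an ending like _2 or _b are one class to them, and where a whole thing is asked for, a point or a joint stands for the part that bears it (a point fixed in the world has none). Each returns a list of dicts, best first, with "p" (0 to 1); they miss things now and then, are a little off and sometimes report something else, mostly with a low value. They report only what shows in the picture. A call takes as long as a camera call. They do not tell look-alikes from the thing itself.
- bot.look_for(camera, thing): "xy" ([column, row] in pixels, amid what is visible of it).
- bot.masks_of(camera, thing): "region" (420x560 bool, what is visible of it) and "xy" ([column, row] in pixels, amid what is visible of it).
The state is a dict: "t": time; "joint_positions": joint angles; "joint_vel": joint speeds; "tau": joint torques, N m; "position": TCP position; "eef_rot": TCP orientation; "contact_force": force on the tool from outside, world axes, zero at the start; "moment": the same for the moment, N m; "width": finger opening in m; "grip_force": force on a finger pad.
Only numpy, scipy, OpenCV 4.12 (cv2) and the standard library are available. Lean on these libraries where they do the work, as an engineer would, in place of code of your own. Each camera call takes 0.05 s, during which the arm holds its last target. There are 200 camera calls.

## Working session

There is one attempt and no reset: what is moved stays moved. The work goes in short steps, Python scripts to look and compute and a tool call to move; the robot and the scene stay as the last step left them, time stands still between calls to the robot, and variables do not carry over. Pictures are saved under pics/ and viewed, at most 14 in all, crops included, and the job is handed in when it is done.

Besides the shell and the picture viewer there is one more tool, called by a JSON object that holds its "op" and its "data", one argument or row to a line. move_arm: Moves the arm, as the interface text tells. Its arguments: {"type":"object","properties":{"increments":{"type":"array","items":{"type":"array","items":{"type":"number"}}},"grip_force":{"type":"number"}},"required":["increments"]}

```bash
mkdir -p pics; cat > h.py <<'E'
import numpy as np, cv2
from bench import bot
def cam(n):
    m=bot.camera_model(n); K=np.array([[m['fx'],0,m['cx']],[0,m['fy'],m['cy']],[0,0,1.]])
    return K,np.array(m['dist_coeffs'],float),np.array(m['rvec'],float),np.array(m['tvec'],float)
def proj(n,P):
    K,d,r,t=cam(n); return cv2.projectPoints(np.array(P,float).reshape(-1,1,3),r,t,K,d)[0].reshape(-1,2)
def ray(n,uv):
    K,d,r,t=cam(n); u=cv2.undistortPoints(np.array(uv,float).reshape(-1,1,2),K,d).reshape(-1,2)
    R=cv2.Rodrigues(r)[0]; D=np.c_[u,np.ones(len(u))]@R; return -R.T@t,D
def onz(n,uv,z):
    C,D=ray(n,uv); return C+D*((z-C[2])/D[:,2])[:,None]
def tri(uv1,uv2,n1='top',n2='side'):
    C1,D1=ray(n1,[uv1]);C2,D2=ray(n2,[uv2]); A=np.stack([D1[0],-D2[0]],1)
    s=np.linalg.lstsq(A,C2-C1,rcond=None)[0]; p,q=C1+s[0]*D1[0],C2+s[1]*D2[0]
    return (p+q)/2,np.linalg.norm(p-q)
def snap(n,f,crop=None,sc=1):
    im=bot.read_camera(n)[:,:,::-1]
    cv2.imwrite('pics/raw_'+f,im)
    if crop: x0,y0,x1,y1=crop; im=im[y0:y1,x0:x1]
    cv2.imwrite('pics/'+f,cv2.resize(im,None,fx=sc,fy=sc,interpolation=cv2.INTER_CUBIC)); return im
E
python3 - <<'E'
from h import *
np.set_printoptions(precision=4,suppress=True)
for n in('top','side'):
    snap(n,n+'0.png',sc=1.4); K,d,r,t=cam(n); print(n,K[0,0],-cv2.Rodrigues(r)[0].T@t)
    for th in('rack','lever_long1','lever_short1','clip1','clip1_pad','gate_long','gate_short','lockring_tool','coaster'):
        print(th,[(np.round(o['xy']).astype(int).tolist(),round(o['p'],2)) for o in bot.look_for(n,th)])
s=bot.get_state();print(s['position'],s['eef_rot'],s['t'],s['width'])
E
```

```text
top 423.8038271974224 [ 0.25   -0.0637  1.1715]
rack [([255, 151], 0.82), ([281, 187], 0.61)]
lever_long1 [([180, 145], 0.94), ([434, 135], 0.92), ([381, 150], 0.81), ([467, 230], 0.62), ([256, 150], 0.15)]
lever_short1 [([151, 147], 0.81), ([347, 150], 0.52)]
clip1 [([107, 241], 0.67), ([151, 292], 0.6), ([357, 214], 0.54)]
clip1_pad [([164, 212], 0.83), ([109, 244], 0.8), ([150, 289], 0.62), ([260, 149], 0.61), ([285, 190], 0.49)]
gate_long [([253, 196], 0.72)]
gate_short [([286, 190], 0.55)]
lockring_tool [([424, 183], 0.62), ([163, 215], 0.57), ([252, 192], 0.32)]
coaster [([116, 180], 0.68)]
side 404.1460266744582 [0.1439 0.875  1.0227]
rack [([235, 218], 0.64), ([194, 326], 0.26)]
lever_long1 [([325, 136], 0.71), ([260, 156], 0.63), ([251, 292], 0.6), ([264, 140], 0.53)]
lever_short1 [([184, 290], 0.66), ([253, 172], 0.52), ([253, 298], 0.47)]
clip1 [([251, 293], 0.78), ([302, 180], 0.76), ([259, 348], 0.59)]
clip1_pad [([257, 346], 0.81), ([249, 297], 0.66)]
gate_long [([263, 226], 0.57)]
gate_short [([264, 205], 0.84)]
lockring_tool []
coaster [([194, 330], 0.6), ([303, 180], 0.26)]
[0.184  0.5973 0.2313] [-0.4676 -3.1066 -0.0001] 1.0 0.08527099085486851
```

View pics/top0.png

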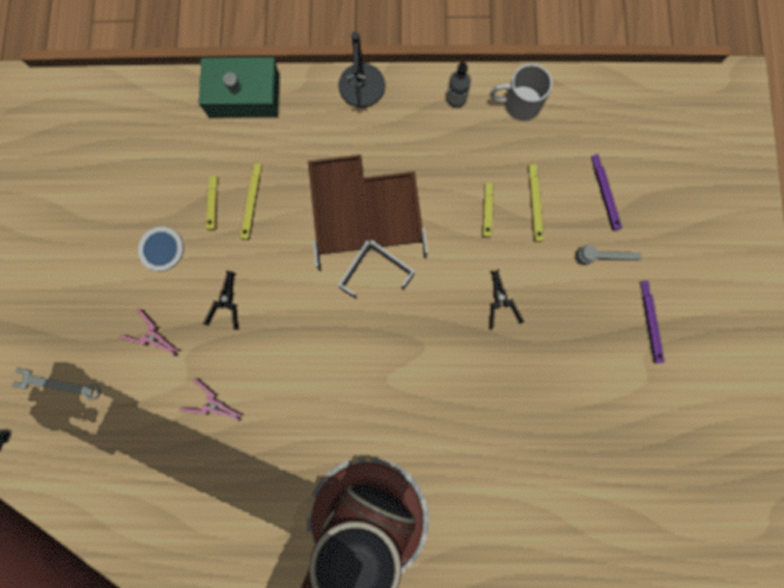

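View pics/side0.png

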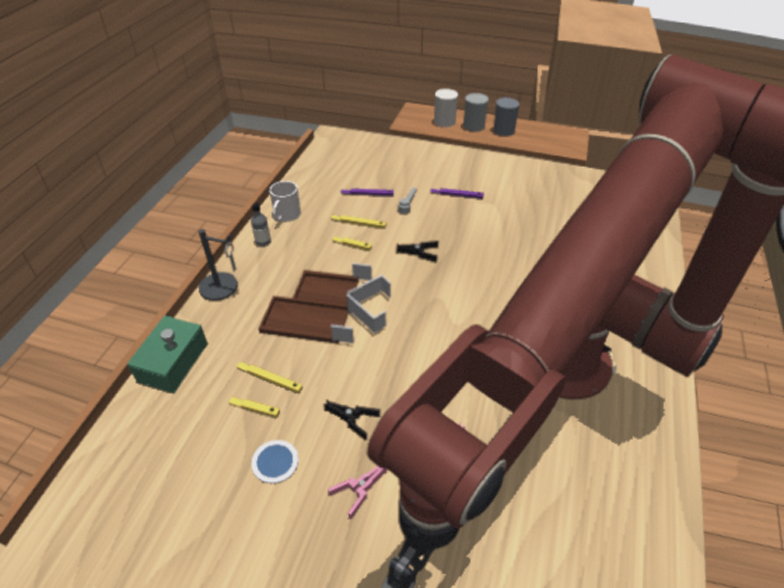

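Top view (640-scale/1.4): yellow levers are long at (180,145) and (382,145), short at (151,144) and (348,150). The black clips are at (161,213) and (358,213), with jaws pointing away from the robot. Pink clips at (107,238) and (151,288) and purple levers at (433,137) and (466,229) are look-alikes. The rack is at about (262,150) with open gates at (268,190). The side view agrees.

```bash
cat >> h.py <<'E'
def blobs(n,kind,im=None,amin=40):
    im=bot.read_camera(n)[:,:,::-1] if im is None else im
    hsv=cv2.cvtColor(np.ascontiguousarray(im),cv2.COLOR_BGR2HSV)
    m=cv2.inRange(hsv,(24,110,90),(36,255,255)) if kind=='yel' else cv2.inRange(hsv,(0,0,0),(179,255,48))
    k,l,st,c=cv2.connectedComponentsWithStats(m); out=[]
    for i in range(1,k):
        if st[i,4]>=amin: out.append((st[i,4],c[i],np.argwhere(l==i)[:,::-1].astype(float)))
    return out
def axis(P):
    c=(P.max(0)+P.min(0))/2; v=np.linalg.svd((P-P.mean(0))[:,:2],full_matrices=False)[2][0]
    if v[0]<0:v=-v
    w=np.array([-v[1],v[0]]); a=(P[:,:2])@v; b=P[:,:2]@w
    return v*(a.max()+a.min())/2+w*b.mean(),np.degrees(np.arctan2(v[1],v[0])),np.ptp(a),np.ptp(b)
E
python3 - <<'E'
from h import *
from scipy.optimize import minimize
np.set_printoptions(precision=4,suppress=True)
ims={n:cv2.imread(f'pics/raw_{n}0.png') for n in('top','side')}
for n in ims:
    for a,c,px in blobs(n,'yel',ims[n]):
        print(n,'yel',a,c,*axis(onz(n,px,0.014)))
    for a,c,px in blobs(n,'blk',ims[n]):
        if 40<a<600: print(n,'blk',a,c,*axis(onz(n,px,0.02)))
# rack fit
ms={}
for n in ims:
    hsv=cv2.cvtColor(ims[n],cv2.COLOR_BGR2HSV)
    m=((hsv[...,2]<100)&(hsv[...,1]>80)).astype(np.uint8)
    box=(215,95,320,195) if n=='top' else (175,185,265,250)
    w=np.zeros_like(m);w[box[1]:box[3],box[0]:box[2]]=m[box[1]:box[3],box[0]:box[2]]
    k,l,st,_=cv2.connectedComponentsWithStats(w);i=1+st[1:,4].argmax()
    ms[n]=(l==i).astype(np.uint8);print(n,'rack px',st[i])
def model(p,t=6):
    poly=np.array([[-100,104],[96,104],[96,-0],[46,-0],[46,-104],[-100,-104]])/1000.
    c,s=np.cos(p[2]),np.sin(p[2]);xy=poly@np.array([[c,s],[-s,c]])+p[:2]
    return xy
def cost(p):
    J=0
    for n in ms:
        m=np.zeros((420*8,560*8),np.uint8) if 0 else np.zeros((420,560),np.uint8)
        for z in(0,.018):
            P=proj(n,np.c_[model(p),np.full(6,z)]); cv2.fillPoly(m,[np.round(P*16).astype(int)],1,shift=4)
        P0=proj(n,np.c_[model(p),np.zeros(6)]);P1=proj(n,np.c_[model(p),np.full(6,.018)])
        for i in range(6):
            j=(i+1)%6; cv2.fillPoly(m,[np.round(np.array([P0[i],P0[j],P1[j],P1[i]])*16).astype(int)],1,shift=4)
        J+=(m!=ms[n]).sum()
    return J
c0=onz('top',[[262,155]],0.01)[0]
best=None
for dy in(-.02,0,.02):
  for yaw in(0,.1):
    r=minimize(cost,[c0[0],c0[1]+dy,yaw],method='Nelder-Mead',options=dict(initial_simplex=np.array([[c0[0],c0[1]+dy,yaw]]+[[c0[0]+.02,c0[1]+dy,yaw],[c0[0],c0[1]+dy+.02,yaw],[c0[0],c0[1]+dy,yaw+.1]])))
    if best is None or r.fun<best.fun: best=r
print(best.x,best.fun)
vis=[]
for n in ims:
    p=best.x;c,s=np.cos(p[2]),np.sin(p[2])
    def W(x,y,z): return [p[0]+c*x-s*y,p[1]+s*x+c*y,z]
    x0,y0,w=(205,95,140) if n=='top' else (170,170,140)
    o=cv2.resize(ims[n][y0:y0+110,x0:x0+w],None,fx=5,fy=5,interpolation=cv2.INTER_CUBIC)
    L=[[W(a,b,.018) for a,b in((-.1,.098),(.09,.098),(.09,.003),(-.1,.003))],[W(a,b,.018) for a,b in((-.1,-.098),(.04,-.098),(.04,-.003),(-.1,-.003))],
       [W(a,.106,z) for a,z in((-.1,.01),(-.136,.01),(-.136,.062),(-.1,.062))],[W(a,-.106,z) for a,z in((-.1,.01),(-.136,.01),(-.136,.062),(-.1,.062))]]
    for q in L: cv2.polylines(o,[np.round((proj(n,q)-[x0,y0]+.5)*5).astype(int)],True,(0,255,0),1)
    vis.append(o)
v=np.vstack(vis);cv2.imwrite('pics/rack.png',cv2.resize(v,None,fx=600/v.shape[0],fy=600/v.shape[0]) if 0 else np.hstack([cv2.resize(i,(400,314)) for i in vis]))
E
```

```text
top yel 364 [178.7473 143.1236] [0.6257 0.2422] -7.367934248151116 0.16236184256253738 0.020632197173469757
top yel 377 [382.4695 144.5332] [ 0.6209 -0.3367] 2.68382167057033 0.16213501665641095 0.02020014425821759
top yel 250 [150.788 144.512] [0.6225 0.3228] -0.026544253206952285 0.11294791447203711 0.019554549047378356
top yel 250 [348.208 149.392] [ 0.6068 -0.2395] -3.1877289251836167 0.11214266958119867 0.019787545838199305
top blk 118 [256.2119  43.4492] [0.9314 0.025 ] 4.873483715324143 0.10124285869559624 0.026476939330696003
top blk 337 [315.092   42.5697] [ 0.9304 -0.1409] 87.91459956451016 0.29173932894127413 0.05169367729515617
top blk 268 [78.4552 43.4813] [0.935  0.5527] -89.83226383177043 0.37495395472538534 0.010259927939975433
top blk 69 [233.1014  41.4203] [0.935  0.0936] -88.8757105936854 0.11263783330460507 0.00902240692170131
top blk 68 [382.1324  40.7794] [ 0.9358 -0.346 ] -88.97158562239976 0.10648068375855935 0.007922300025531626
top blk 296 [461.4257  41.0135] [ 0.9365 -0.5748] -89.61273915353159 0.33931369359594843 0.010390026663958274
top blk 478 [175.2092 
[... 1715 characters left out ...]
p rack px [ 221  111   80   72 4284]
side rack px [ 185  194   71   51 1424]Traceback (most recent call last):
  File "<stdin>", line 38, in <module>
    res = _minimize_neldermead(fun, x0, args, callback, bounds=bounds,
                               **options)
    fxr = func(xr)
    fx = function(np.copy(x), *(wrapper_args + args))
  File "<stdin>", line 28, in cost
  File "h.py", line 7, in proj
    K,d,r,t=cam(n); return cv2.projectPoints(np.array(P,float).reshape(-1,1,3),r,t,K,d)[0].reshape(-1,2)
            ~~~^^^
  File "h.py", line 4, in cam
    m=bot.camera_model(n); K=np.array([[m['fx'],0,m['cx']],[0,m['fy'],m['cy']],[0,0,1.]])
ValueError: time passes only in moves, steps and waits
```

```bash
sed -i 's/^def cam(n):/import functools\n@functools.lru_cache(None)\ndef cam(n):/' h.py
python3 - <<'E'
from h import *
from scipy.optimize import minimize
np.set_printoptions(precision=4,suppress=True)
ims={n:cv2.imread(f'pics/raw_{n}0.png') for n in('top','side')}
ms={}
for n in ims:
    hsv=cv2.cvtColor(ims[n],cv2.COLOR_BGR2HSV)
    m=((hsv[...,2]<100)&(hsv[...,1]>80)).astype(np.uint8)
    box=(215,95,320,195) if n=='top' else (175,185,265,250)
    w=np.zeros_like(m);w[box[1]:box[3],box[0]:box[2]]=m[box[1]:box[3],box[0]:box[2]]
    k,l,st,_=cv2.connectedComponentsWithStats(w);i=1+st[1:,4].argmax()
    ms[n]=(l==i).astype(np.uint8)
def model(p):
    poly=np.array([[-100,104],[96,104],[96,-0],[46,-0],[46,-104],[-100,-104]])/1000.
    c,s=np.cos(p[2]),np.sin(p[2]);return poly@np.array([[c,s],[-s,c]])+p[:2]
def cost(p,names=('top','side')):
    J=0
    for n in names:
        m=np.zeros((420,560),np.uint8)
        P0=proj(n,np.c_[model(p),np.zeros(6)]);P1=proj(n,np.c_[model(p),np.full(6,.018)])
        for q in[P0,P1]+[np.array([P0[i],P0[(i+1)%6],P1[(i+1)%6],P1[i]]) for i in range(6)]:
            cv2.fillPoly(m,[np.round(q*16).astype(int)],1,shift=4)
        J+=(m!=ms[n]).sum()
    return J
c0=onz('top',[[262,155]],0.01)[0]
def fit(names):
  best=None
  for dy in(-.01,0,.01):
   for yaw in(0,.1):
    x0=np.array([c0[0],c0[1]+dy,yaw])
    r=minimize(cost,x0,args=(names,),method='Nelder-Mead',options=dict(initial_simplex=np.vstack([x0]+[x0+d for d in np.diag([.02,.02,.1])])))
    if best is None or r.fun<best.fun: best=r
  return best
for nm in(('top',),('side',),('top','side')): best=fit(nm);print(nm,best.x,best.fun)
best=fit(('top',))
p=best.x;c,s=np.cos(p[2]),np.sin(p[2])
def W(x,y,z): return [p[0]+c*x-s*y,p[1]+s*x+c*y,z]
vis=[]
for n in ims:
    x0,y0,w=(205,95,140) if n=='top' else (170,170,140)
    o=cv2.resize(ims[n][y0:y0+110,x0:x0+w],None,fx=5,fy=5,interpolation=cv2.INTER_CUBIC)
    L=[[W(a,b,.018) for a,b in((-.1,.098),(.09,.098),(.09,.003),(-.1,.003))],[W(a,b,.018) for a,b in((-.1,-.098),(.04,-.098),(.04,-.003),(-.1,-.003))]]+[[W(a,y,z) for a,z in((-.1,.01),(-.136,.01),(-.136,.062),(-.1,.062))] for y in(.106,-.106)]
    for q in L: cv2.polylines(o,[np.round((proj(n,q)-[x0,y0]+.5)*5).astype(int)],True,(0,255,0),1)
    vis.append(cv2.resize(o,(400,314)))
cl=[]
for u,v in((161,213),(358,213)):
    cl.append(cv2.resize(ims['top'][v-28:v+28,u-36:u+36],(400,311),interpolation=cv2.INTER_CUBIC))
cv2.imwrite('pics/rack.png',np.vstack([np.hstack(vis),np.hstack(cl)])[:600])
E
```

```text
('top',) [0.6255 0.0092 0.1244] 248.0
('side',) [0.6274 0.0131 0.1281] 1086.0
('top', 'side') [0.6275 0.0103 0.1128] 1328.0
```

View pics/rack.png

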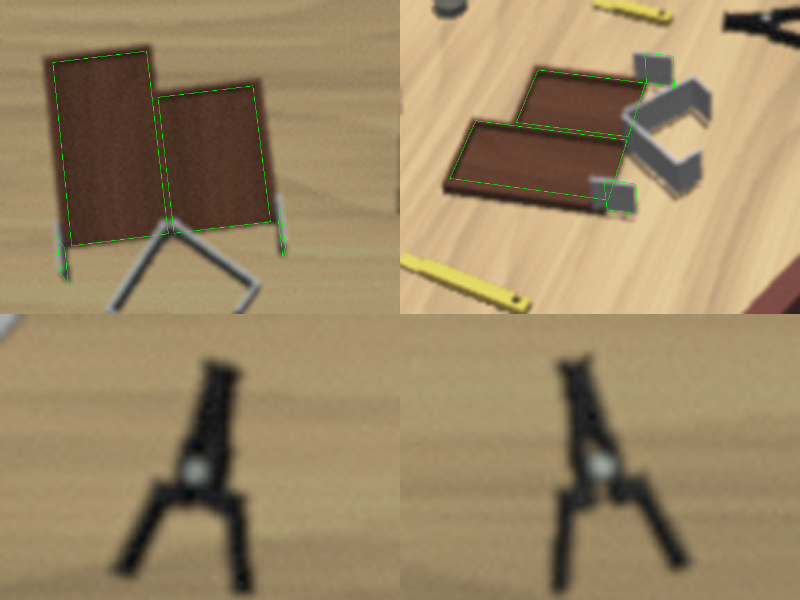

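Left black clip (161,213) and right black clip (358,213) fit the description; the pinks do not. The rack overlay fits in both views. Starting with the left short lever at (151,144).

```bash
cat >> h.py <<'E'
import sys
def yawof(s): 
    R=cv2.Rodrigues(np.array(s['eef_rot'],float))[0]; return np.degrees(np.arctan2(-R[0,1],R[1,1]))
def plan(wps,s=None):
    """wps (X,Y,Z,yawdeg): print calls' increments; straight, tool kept down"""
    s=s or bot.get_state(); p=np.array(s['position'],float); R=cv2.Rodrigues(np.array(s['eef_rot'],float))[0]
    print('t',round(s['t'],2),'pos',p.round(4),'yaw',round(yawof(s),2),'w',round(s['width'],4),'g',round(float(np.max(s['grip_force'])),1),'F',np.round(s['contact_force'],1))
    for X,Y,Z,th in wps:
        T=np.array([X,Y,Z]); a=np.radians(th); c,s_=np.cos(a),np.sin(a)
        Rt=np.array([[-c,-s_,0],[-s_,c,0],[0,0,-1.]]).T if 0 else np.array([[-c,-s_,0],[-s_,c,0],[0,0,-1.]])
        n=int(np.ceil(max(np.linalg.norm(T-p)/.040,np.degrees(np.linalg.norm(cv2.Rodrigues(R.T@Rt)[0]))/7)+.01)); k=max(1,-(-n//5))
        w=cv2.Rodrigues(R.T@Rt)[0].ravel(); p0,R0=p.copy(),R.copy()
        for i in range(1,k+1):
            Ri=R0@cv2.Rodrigues(w*i/k)[0]; pi=p0+(T-p0)*i/k
            d=R.T@(pi-p); v=cv2.Rodrigues(R.T@Ri)[0].ravel()
            print((X,Y,Z,th),f'{i}/{k} rows {-(-n//k)}:',np.r_[d,v].round(4).tolist()); p,R=pi,Ri
E
python3 - <<'E'
from h import *
plan([(.622,.325,.10,.7),(.622,.325,.005,.7),(.622,.325,.10,.7),(.6054,-.062,.10,7.1),(.6054,-.062,.012,7.1)])
E
```

```text
t 1.0 pos [0.184  0.5973 0.2313] yaw -17.12 w 0.0853 g 0.0 F [ 0.   0.3 -0.6]
(0.622, 0.325, 0.1, 0.7) 1/3 rows 5: [-0.1663, -0.0438, 0.0438, 0.0, -0.0, -0.1037]
(0.622, 0.325, 0.1, 0.7) 2/3 rows 5: [-0.1608, -0.0607, 0.0438, 0.0, -0.0, -0.1037]
(0.622, 0.325, 0.1, 0.7) 3/3 rows 5: [-0.1537, -0.0771, 0.0438, 0.0, -0.0, -0.1037]
(0.622, 0.325, 0.005, 0.7) 1/1 rows 3: [-0.0, 0.0, 0.095, 0.0, 0.0, 0.0]
(0.622, 0.325, 0.1, 0.7) 1/1 rows 3: [0.0, -0.0, -0.095, 0.0, 0.0, 0.0]
(0.6054, -0.062, 0.1, 7.1) 1/2 rows 5: [0.0107, -0.1934, -0.0, 0.0, -0.0, -0.0559]
(0.6054, -0.062, 0.1, 7.1) 2/2 rows 5: [0.0214, -0.1925, -0.0, 0.0, -0.0, -0.0559]
(0.6054, -0.062, 0.012, 7.1) 1/1 rows 3: [-0.0, 0.0, 0.088, 0.0, 0.0, 0.0]
```

{"op": "move_arm", "data": {
  "increments": [
    [-0.1663,-0.0438,0.0438,0,0,-0.1037,0.3],
    [-0.1663,-0.0438,0.0438,0,0,-0.1037,0.3],
    [-0.1663,-0.0438,0.0438,0,0,-0.1037,0.3],
    [-0.1663,-0.0438,0.0438,0,0,-0.1037,0.3],
    [-0.1663,-0.0438,0.0438,0,0,-0.1037,0.3]
  ],
  "grip_force": 50
}}

```text
t: 1.42
position: [0.3334, 0.503, 0.1855]
eef_rot: [0.313, 3.126, -0.005]
contact_force: [-0.2, 0.2, 0.3]
width: 0.0599
grip_force: 0.0
```

{"op": "move_arm", "data": {
  "increments": [
    [-0.1608,-0.0607,0.0438,0,0,-0.1037,0.3],
    [-0.1608,-0.0607,0.0438,0,0,-0.1037,0.3],
    [-0.1608,-0.0607,0.0438,0,0,-0.1037,0.3],
    [-0.1608,-0.0607,0.0438,0,0,-0.1037,0.3],
    [-0.1608,-0.0607,0.0438,0,0,-0.1037,0.3]
  ]
}}

```text
t: 1.83
position: [0.4792, 0.4124, 0.1419]
eef_rot: [-0.15, -3.138, 0.004]
contact_force: [-0.4, -0.0, -0.4]
width: 0.0599
grip_force: 0.0
```

{"op": "move_arm", "data": {
  "increments": [
    [-0.1537,-0.0771,0.0438,0,0,-0.1037,0.3],
    [-0.1537,-0.0771,0.0438,0,0,-0.1037,0.3],
    [-0.1537,-0.0771,0.0438,0,0,-0.1037,0.3],
    [-0.1537,-0.0771,0.0438,0,0,-0.1037,0.3],
    [-0.1537,-0.0771,0.0438,0,0,-0.1037,0.3]
  ]
}}

```text
t: 2.25
position: [0.6252, 0.3216, 0.0982]
eef_rot: [0.013, -3.141, 0.003]
contact_force: [-0.7, -0.9, -0.5]
width: 0.0597
grip_force: 0.0
```

```bash
python3 - <<'E'
from h import *
im=snap('side','s1.png',(130,200,330,350),4)
for a,c,px in blobs('top','yel'): print(a,c.round(1),*axis(onz('top',px,.014)))
plan([(.622,.325,.005,.7)])
E
```

```text
341 [179.  141.8] [0.6256337  0.24211081] -7.087352234832113 0.16232650486587719 0.02096931583261208
378 [382.4 144.6] [ 0.62087159 -0.33655776] 2.6792923162606868 0.16226030479249942 0.020462946849899244
250 [348.2 149.4] [ 0.60679973 -0.23940309] -2.9293032634722453 0.11209470535176758 0.01936290592570497
175 [150.4 150.2] [0.6074512  0.32307372] 0.3752548659502799 0.08295719330570406 0.020209017643083527
t 2.35 pos [0.6229 0.3237 0.0988] yaw 0.53 w 0.0599 g 0.0 F [ 0.1  0.2 -0.7]
(0.622, 0.325, 0.005, 0.7) 1/1 rows 3: [0.0007, 0.0013, 0.0938, -0.0003, -0.0017, -0.003]
```

View pics/s1.png

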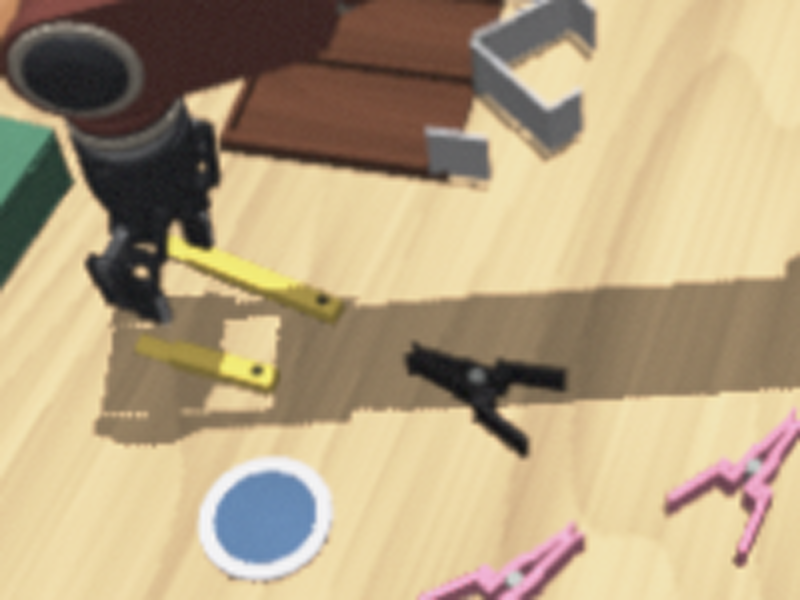

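The gripper stands above the left short lever (crop 205,360). Going down to grasp.

{"op": "move_arm", "data": {
  "increments": [
    [0,0,0.04,0,0,0,0.3],
    [0,0,0.08,0,0,0,0.3],
    [0,0,0.095,0,0,0,0.3],
    [0,0,0.095,0,0,0,0.3],
    [0,0,0.095,0,0,0,1]
  ]
}}

```text
t: 2.77
position: [0.6206, 0.326, 0.0048]
eef_rot: [0.022, -3.14, 0.001]
contact_force: [0.8, -0.1, 0.6]
width: 0.049
grip_force: 0.0
```

{"op": "move_arm", "data": {
  "increments": [
    [0,0,0,0,0,0,1],
    [0,0,0,0,0,0,1],
    [0,0,0,0,0,0,1],
    [0,0,0,0,0,0,1]
  ]
}}

```text
t: 3.1
position: [0.6242, 0.3261, 0.0087]
eef_rot: [-0.019, 3.136, 0.004]
contact_force: [-1.4, 0.8, 7.0]
width: 0.0161
grip_force: 51.3
```

{"op": "move_arm", "data": {
  "increments": [
    [0,0,-0.04,0,0,0,1],
    [0,0,-0.08,0,0,0,1],
    [0,0,-0.095,0,0,0,1]
  ]
}}

```text
t: 3.35
position: [0.6253, 0.3262, 0.1076]
eef_rot: [-0.019, 3.132, 0.006]
contact_force: [1.2, 0.2, 1.9]
width: 0.0159
grip_force: 50.4
```

{"op": "move_arm", "data": {
  "increments": [
    [0.0107,-0.1934,0,0,0,-0.0559,1],
    [0.0107,-0.1934,0,0,0,-0.0559,1],
    [0.0107,-0.1934,0,0,0,-0.0559,1],
    [0.0107,-0.1934,0,0,0,-0.0559,1],
    [0.0107,-0.1934,0,0,0,-0.0559,1]
  ]
}}

```text
t: 3.77
position: [0.6136, 0.1282, 0.1006]
eef_rot: [-0.104, 3.139, -0.002]
contact_force: [0.5, -0.5, 0.3]
width: 0.0164
grip_force: 50.4
```

{"op": "move_arm", "data": {
  "increments": [
    [0.0214,-0.1925,0,0,0,-0.0559,1],
    [0.0214,-0.1925,0,0,0,-0.0559,1],
    [0.0214,-0.1925,0,0,0,-0.0559,1],
    [0.0214,-0.1925,0,0,0,-0.0559,1],
    [0.0214,-0.1925,0,0,0,-0.0559,1]
  ]
}}

```text
t: 4.18
position: [0.6054, -0.0657, 0.1009]
eef_rot: [-0.191, 3.134, -0.002]
contact_force: [-0.1, -0.1, -0.7]
width: 0.0162
grip_force: 50.4
```

```bash
python3 - <<'E'
from h import *
for a,c,px in blobs('top','yel'): print(a,c.round(1),*axis(onz('top',px,.014)))
plan([(.6054,-.062,.016,7.1),(.6054,-.062,.09,7.1),(.6058,-.2375,.09,-3.1)])
E
```

```text
359 [178.7 143.2] [0.62565097 0.24221761] -7.4396327381290615 0.162370248001667 0.020025648908025495
371 [382.4 144.3] [ 0.62355207 -0.33641259] 2.6620548720923285 0.1623878965287857 0.02043359313724169
251 [348.2 149.3] [ 0.6068614  -0.23957832] -3.245833400232536 0.11231728158447774 0.01996995875537247
t 4.23 pos [ 0.6055 -0.0693  0.101 ] yaw 6.83 w 0.0163 g 50.4 F [ 0.2 -2.2 -0.8]
(0.6054, -0.062, 0.016, 7.1) 1/1 rows 3: [-0.0007, 0.0076, 0.0849, -0.0043, 0.0012, -0.0048]
(0.6054, -0.062, 0.09, 7.1) 1/1 rows 2: [-0.0, -0.0, -0.074, 0.0, 0.0, 0.0]
(0.6058, -0.2375, 0.09, -3.1) 1/1 rows 5: [0.0213, -0.1742, 0.0, -0.0, 0.0, 0.178]
```

{"op": "move_arm", "data": {
  "increments": [
    [0,0,0,0,0,0,1],
    [0,0,0,0,0,0,1],
    [0,0,0.03,0,0,0,1],
    [0,0,0.06,0,0,0,1],
    [0,0,0.075,0,0,0,1]
  ]
}}

```text
t: 4.65
position: [0.6037, -0.06, 0.0218]
eef_rot: [0.198, -3.132, -0.002]
contact_force: [-1.6, -0.1, -1.6]
width: 0.0162
grip_force: 53.4
```

{"op": "move_arm", "data": {
  "increments": [
    [0,0,0.01,0,0,0,1],
    [0,0,0.01,0,0,0,1],
    [0,0,0.01,0,0,0,1]
  ]
}}

```text
t: 4.9
position: [0.6061, -0.0608, 0.0154]
eef_rot: [-0.198, 3.134, -0.0]
contact_force: [-0.1, 0.1, -0.4]
width: 0.0164
grip_force: 56.5
```

{"op": "move_arm", "data": {
  "increments": [
    [0,0,0,0,0,0,0.66],
    [0,0,0,0,0,0,0.66],
    [0,0,0,0,0,0,0.66],
    [0,0,-0.03,0,0,0,0.6],
    [0,0,-0.07,0,0,0,0.4]
  ]
}}

```text
t: 5.32
position: [0.6017, -0.0611, 0.0809]
eef_rot: [0.194, -3.126, -0.004]
contact_force: [0.7, -0.5, -0.5]
width: 0.0448
grip_force: 0.0
```

{"op": "move_arm", "data": {
  "increments": [
    [0.0213,-0.1755,-0.005,0,0,0.178,0.3],
    [0.0213,-0.1755,-0.005,0,0,0.178,0.3],
    [0.0213,-0.1755,-0.005,0,0,0.178,0.3],
    [0.0213,-0.1755,-0.005,0,0,0.178,0.3],
    [0.0213,-0.1755,-0.005,0,0,0.178,0.3]
  ]
}}

```text
t: 5.73
position: [0.6061, -0.2446, 0.0912]
eef_rot: [0.091, 3.138, -0.005]
contact_force: [0.7, -0.5, 1.1]
width: 0.0596
grip_force: 0.0
```

```bash
python3 - <<'E'
from h import *
for n in('top','side'):
  for a,c,px in blobs(n,'yel'): print(a,c.round(1),*axis(onz(n,px,.014)))
plan([(.6058,-.2375,.009,-3.1),(.6058,-.2375,.09,-3.1),(.6005,-.0233,.09,7.1),(.6005,-.0233,.016,7.1),(.6005,-.0233,.09,7.1),(.625,.244,.09,-7)])
E
```

```text
367 [178.7 143.1] [0.62565493 0.24226678] -7.238045894023299 0.16234596785032418 0.020019748483331712
276 [285.4 149.2] [ 0.60592336 -0.06205084] 7.146963495766314 0.1156839431006289 0.02051799036112309
160 [384.  159.9] [ 0.57769622 -0.33938503] -0.9538383471911523 0.07571640178118677 0.02188000680593777
86 [261.3 157.8] [ 0.59625173 -0.33435947] 0.8876317089446571 0.10709069616787226 0.022830745630958327
124 [234.4 202.2] [ 0.60635483 -0.06418057] 9.220144654003288 0.11213267324984222 0.026871036725896774
248 [192.5 268.4] [0.62423565 0.24585086] -6.495132015212384 0.16046072455126492 0.02030420556142437
t 5.83 pos [ 0.606  -0.2413  0.0903] yaw -3.3 w 0.0599 g 0.0 F [-0.7 -0.6  0.2]
(0.6058, -0.2375, 0.009, -3.1) 1/1 rows 3: [0.0005, 0.0038, 0.0813, -0.0003, 0.0009, -0.0035]
(0.6058, -0.2375, 0.09, -3.1) 1/1 rows 3: [-0.0, -0.0, -0.081, 0.0, 0.0, 0.0]
(0.6005, -0.0233, 0.09, 7.1) 1/2 rows 3: [0.0084, 0.1068, -0.0, -0.0, 0.0, -0.089]
(0.6005, -0.0233, 0.09, 7.1) 2/2 rows 3: [-0.0011, 0.1071, -0.0, -0.0, 0.0, -0.089]
(0.6005, -0.0233, 0.016, 7.1) 1/1 rows 2: [0.0, -0.0, 0.074, 0.0, 0.0, 0.0]
(0.6005, -0.0233, 0.09, 7.1) 1/1 rows 2: [0.0, -0.0, -0.074, 0.0, 0.0, 0.0]
(0.625, 0.244, 0.09, -7) 1/2 rows 4: [-0.0287, 0.1311, 0.0, 0.0, -0.0, 0.123]
(0.625, 0.244, 0.09, -7) 2/2 rows 4: [-0.0124, 0.1336, 0.0, -0.0, -0.0, 0.123]
```

{"op": "move_arm", "data": {
  "increments": [
    [0,0,0.03,0,0,0,0.3],
    [0,0,0.06,0,0,0,0.3],
    [0,0,0.081,0,0,0,0.3],
    [0,0,0.081,0,0,0,0.3],
    [0,0,0.081,0,0,0,1]
  ]
}}

```text
t: 6.25
position: [0.6049, -0.2366, 0.0073]
eef_rot: [-0.082, -3.137, -0.003]
contact_force: [0.1, 0.2, 0.4]
width: 0.0488
grip_force: 0.0
```

{"op": "move_arm", "data": {
  "increments": [
    [0,0,0,0,0,0,1],
    [0,0,0,0,0,0,1],
    [0,0,0,0,0,0,1],
    [0,0,0,0,0,0,1]
  ]
}}

```text
t: 6.58
position: [0.6079, -0.2394, 0.0118]
eef_rot: [0.084, 3.136, -0.002]
contact_force: [0.1, 1.4, 6.0]
width: 0.0155
grip_force: 49.4
```

{"op": "move_arm", "data": {
  "increments": [
    [0,0,-0.04,0,0,0,1],
    [0,0,-0.081,0,0,0,1],
    [0,0,-0.081,0,0,0,1]
  ]
}}

```text
t: 6.83
position: [0.6114, -0.2417, 0.1005]
eef_rot: [0.084, 3.126, -0.011]
contact_force: [2.4, -1.1, 2.2]
width: 0.0158
grip_force: 49.0
```

{"op": "move_arm", "data": {
  "increments": [
    [0.0084,0.1068,0,0,0,-0.089,1],
    [0.0084,0.1068,0,0,0,-0.089,1],
    [0.0084,0.1068,0,0,0,-0.089,1]
  ]
}}

```text
t: 7.08
position: [0.6034, -0.1292, 0.0907]
eef_rot: [-0.056, 3.14, 0.001]
contact_force: [-0.3, -0.0, -0.5]
width: 0.0159
grip_force: 49.0
```

{"op": "move_arm", "data": {
  "increments": [
    [-0.0011,0.1071,0,0,0,-0.089,1],
    [-0.0011,0.1071,0,0,0,-0.089,1],
    [-0.0011,0.1071,0,0,0,-0.089,1],
    [-0.0011,0.1071,0,0,0,-0.089,1],
    [-0.0011,0.1071,0,0,0,-0.089,1]
  ]
}}

```text
t: 7.5
position: [0.6009, -0.0236, 0.0904]
eef_rot: [-0.199, 3.134, -0.001]
contact_force: [0.1, 0.7, -0.1]
width: 0.016
grip_force: 49.1
```

```bash
python3 - <<'E'
from h import *
plan([(.6005,-.0233,.016,7.1)])
E
```

```text
t 7.5 pos [ 0.6009 -0.0236  0.0904] yaw 7.25 w 0.016 g 49.1 F [ 0.1  0.7 -0.1]
(0.6005, -0.0233, 0.016, 7.1) 1/1 rows 2: [0.0004, 0.0004, 0.0744, -0.0007, 0.0009, 0.0027]
```

{"op": "move_arm", "data": {
  "increments": [
    [0,0,0.03,0,0,0,1],
    [0,0,0.055,0,0,0,1],
    [0,0,0.066,0,0,0,1],
    [0,0,0.072,0,0,0,1],
    [0,0,0.072,0,0,0,1]
  ]
}}

```text
t: 7.92
position: [0.6006, -0.0259, 0.0184]
eef_rot: [0.193, -3.134, 0.0]
contact_force: [1.3, 0.2, -0.7]
width: 0.0159
grip_force: 49.1
```

{"op": "move_arm", "data": {
  "increments": [
    [0,0,0,0,0,0,0.68],
    [0,0,0,0,0,0,0.66],
    [0,0,0,0,0,0,0.66],
    [0,0,-0.03,0,0,0,0.6],
    [0,0,-0.072,0,0,0,0.4]
  ]
}}

```text
t: 8.33
position: [0.5969, -0.0243, 0.0853]
eef_rot: [0.194, -3.126, -0.004]
contact_force: [1.3, 0.3, -0.3]
width: 0.0446
grip_force: 0.0
```

{"op": "move_arm", "data": {
  "increments": [
    [-0.0287,0.1311,0,0,0,0.123,0.3],
    [-0.0287,0.1311,0,0,0,0.123,0.3],
    [-0.0287,0.1311,0,0,0,0.123,0.3],
    [-0.0287,0.1311,0,0,0,0.123,0.3]
  ]
}}

```text
t: 8.67
position: [0.6135, 0.1135, 0.0907]
eef_rot: [-0.007, 3.14, 0.003]
contact_force: [-0.8, -1.2, -0.4]
width: 0.0596
grip_force: 0.0
```

{"op": "move_arm", "data": {
  "increments": [
    [-0.0124,0.1336,0,0,0,0.123,0.3],
    [-0.0124,0.1336,0,0,0,0.123,0.3],
    [-0.0124,0.1336,0,0,0,0.123,0.3],
    [-0.0124,0.1336,0,0,0,0.123,0.3],
    [-0.0124,0.1336,0,0,0,0.123,0.3]
  ]
}}

```text
t: 9.08
position: [0.6253, 0.2452, 0.0898]
eef_rot: [0.185, 3.135, 0.001]
contact_force: [0.4, -0.8, -0.9]
width: 0.0599
grip_force: 0.0
```

```bash
python3 - <<'E'
from h import *
for n in('top','side'):
  for a,c,px in blobs(n,'yel'): print(a,c.round(1),*axis(onz(n,px,.014)))
plan([(.625,.243,.010,-7.1),(.625,.243,.09,-7.1),(.6128,.0801,.09,7.1),(.6128,.0801,.018,7.1),(.6128,.0801,.09,7.1),(.6205,-.336,.09,2.75)])
E
```

```text
376 [382.5 144.6] [ 0.62087416 -0.33660378] 2.688004095029151 0.16226129162593594 0.01995541938080697
278 [273.  150.8] [ 0.60137134 -0.0267901 ] 6.633102410069851 0.11788743387263834 0.020060846059243548
278 [285.4 149.2] [ 0.60574406 -0.06201982] 7.149539965241501 0.11603255141177227 0.020595695795343455
206 [177. 153.] [0.59698259 0.24598978] -5.271935522840067 0.10272077248731648 0.019617174823885863
123 [234.  202.1] [ 0.60633951 -0.06409068] 9.197297142920394 0.1121368728844887 0.024308055897778402
131 [232.5 209.3] [ 0.60047812 -0.02863609] 8.10608611934368 0.11359250209837857 0.025539029639520025
64 [201.7 271.8] [0.58842567 0.24922366] -11.411841344081536 0.04256058635898541 0.018187755759761448
t 9.18 pos [0.6252 0.242  0.0894] yaw -6.95 w 0.0596 g 0.0 F [ 0.6 -0.  -0. ]
(0.625, 0.243, 0.01, -7.1) 1/1 rows 2: [0.0003, 0.0011, 0.0794, -0.001, -0.0002, 0.0026]
(0.625, 0.243, 0.09, -7.1) 1/1 rows 3: [0.0, -0.0, -0.08, 0.0, 0.0, 0.0]
(0.6128, 0.0801, 0.09, 7.1) 1/1 rows 5: [-0.008, -0.1632, 0.0, -0.0, -0.0, -0.2478]
(0.6128, 0.0801, 0.018, 7.1) 1/1 rows 2: [0.0, -0.0, 0.072, 0.0, 0.0, 0.0]
(0.6128, 0.0801, 0.09, 7.1) 1/1 rows 2: [-0.0, 0.0, -0.072, 0.0, 0.0, 0.0]
(0.6205, -0.336, 0.09, 2.75) 1/3 rows 4: [0.0146, -0.138, 0.0, -0.0, 0.0, 0.0253]
(0.6205, -0.336, 0.09, 2.75) 2/3 rows 4: [0.0111, -0.1383, 0.0, -0.0, 0.0, 0.0253]
(0.6205, -0.336, 0.09, 2.75) 3/3 rows 4: [0.0076, -0.1385, 0.0, -0.0, 0.0, 0.0253]
```

{"op": "move_arm", "data": {
  "increments": [
    [0,0,0.03,0,0,0,0.3],
    [0,0,0.06,0,0,0,0.3],
    [0,0,0.08,0,0,0,0.3],
    [0,0,0.08,0,0,0,0.3],
    [0,0,0.08,0,0,0,1]
  ]
}}

```text
t: 9.6
position: [0.6242, 0.2404, 0.0082]
eef_rot: [-0.194, -3.132, 0.002]
contact_force: [-0.8, 0.7, 0.1]
width: 0.049
grip_force: 0.0
```

{"op": "move_arm", "data": {
  "increments": [
    [0,0,0,0,0,0,1],
    [0,0,0,0,0,0,1],
    [0,0,0,0,0,0,1],
    [0,0,0,0,0,0,1]
  ]
}}

```text
t: 9.93
position: [0.6273, 0.2427, 0.0125]
eef_rot: [0.191, 3.131, 0.001]
contact_force: [-0.9, -2.0, 5.7]
width: 0.0158
grip_force: 49.3
```

{"op": "move_arm", "data": {
  "increments": [
    [0,0,-0.04,0,0,0,1],
    [0,0,-0.08,0,0,0,1],
    [0,0,-0.08,0,0,0,1]
  ]
}}

```text
t: 10.18
position: [0.6309, 0.2443, 0.1]
eef_rot: [0.19, 3.121, 0.008]
contact_force: [2.3, 0.8, 1.1]
width: 0.0156
grip_force: 49.0
```

{"op": "move_arm", "data": {
  "increments": [
    [-0.008,-0.1632,0,0,0,-0.248,1],
    [-0.008,-0.1632,0,0,0,-0.248,1],
    [-0.008,-0.1632,0,0,0,-0.248,1],
    [-0.008,-0.1632,0,0,0,-0.248,1],
    [-0.008,-0.1632,0,0,0,-0.248,1]
  ]
}}

```text
t: 10.6
position: [0.6132, 0.0738, 0.09]
eef_rot: [-0.189, 3.135, -0.004]
contact_force: [-0.7, 0.3, -0.8]
width: 0.0157
grip_force: 49.1
```

{"op": "move_arm", "data": {
  "increments": [
    [0,0,0,0,0,0,1],
    [0,0,0,0,0,0,1],
    [0,0,0.03,0,0,0,1],
    [0,0,0.055,0,0,0,1],
    [0,0,0.06,0,0,0,1]
  ]
}}

```text
t: 11.02
position: [0.6101, 0.0813, 0.025]
eef_rot: [0.201, -3.128, -0.001]
contact_force: [-1.5, -0.0, -1.1]
width: 0.0155
grip_force: 49.1
```

```bash
python3 - <<'E'
from h import *
plan([(.6128,.0801,.018,7.1)])
E
```

```text
t 11.02 pos [0.6101 0.0813 0.025 ] yaw 7.35 w 0.0155 g 49.1 F [-1.5 -0.  -1.1]
(0.6128, 0.0801, 0.018, 7.1) 1/1 rows 1: [-0.0026, -0.0015, 0.007, 0.0012, -0.0074, 0.0043]
```

{"op": "move_arm", "data": {
  "increments": [
    [0,0,0.012,0,0,0,1],
    [0,0,0.012,0,0,0,1],
    [0,0,0.012,0,0,0,0.68],
    [0,0,0.012,0,0,0,0.66],
    [0,0,0.012,0,0,0,0.66]
  ]
}}

```text
t: 11.43
position: [0.6142, 0.08, 0.0186]
eef_rot: [-0.199, 3.133, -0.0]
contact_force: [-0.1, 0.7, -0.5]
width: 0.0288
grip_force: 0.0
```

{"op": "move_arm", "data": {
  "increments": [
    [0,0,-0.03,0,0,0,0.66],
    [0,0,-0.072,0,0,0,0.4]
  ]
}}

```text
t: 11.6
position: [0.6096, 0.0796, 0.0852]
eef_rot: [0.197, -3.126, -0.001]
contact_force: [0.6, 0.1, -0.8]
width: 0.0397
grip_force: 0.0
```

{"op": "move_arm", "data": {
  "increments": [
    [0.0146,-0.138,0,0,0,0.0253,0.3],
    [0.0146,-0.138,0,0,0,0.0253,0.3],
    [0.0146,-0.138,0,0,0,0.0253,0.3],
    [0.0146,-0.138,0,0,0,0.0253,0.3]
  ]
}}

```text
t: 11.93
position: [0.6169, -0.0637, 0.0907]
eef_rot: [-0.153, 3.135, -0.004]
contact_force: [0.4, 0.3, -0.0]
width: 0.0593
grip_force: 0.0
```

{"op": "move_arm", "data": {
  "increments": [
    [0.0111,-0.1383,0,0,0,0.0253,0.3],
    [0.0111,-0.1383,0,0,0,0.0253,0.3],
    [0.0111,-0.1383,0,0,0,0.0253,0.3],
    [0.0111,-0.1383,0,0,0,0.0253,0.3]
  ]
}}

```text
t: 12.27
position: [0.6193, -0.2029, 0.0902]
eef_rot: [-0.113, 3.138, -0.004]
contact_force: [-0.9, 0.2, -0.1]
width: 0.0601
grip_force: 0.0
```

{"op": "move_arm", "data": {
  "increments": [
    [0.0076,-0.1385,0,0,0,0.0253,0.3],
    [0.0076,-0.1385,0,0,0,0.0253,0.3],
    [0.0076,-0.1385,0,0,0,0.0253,0.3],
    [0.0076,-0.1385,0,0,0,0.0253,0.3],
    [0.0076,-0.1385,0,0,0,0.0253,0.3]
  ]
}}

```text
t: 12.68
position: [0.6219, -0.34, 0.0897]
eef_rot: [-0.072, 3.14, -0.002]
contact_force: [0.2, 0.6, 0.6]
width: 0.0595
grip_force: 0.0
```

```bash
python3 - <<'E'
from h import *
for n in('top','side'):
  for a,c,px in blobs(n,'yel'): print(a,c.round(1),*axis(onz(n,px,.014)))
plan([(.6205,-.336,.010,2.75),(.6205,-.336,.09,2.75),(.6177,.0414,.09,7.1),(.6177,.0414,.018,7.1)])
E
```

```text
391 [235.4 146.8] [0.61463579 0.08022327] 7.4285050630501805 0.16494875305420587 0.020846974821069904
276 [285.5 149.2] [ 0.60668572 -0.06197293] 7.067524249857511 0.11722375980300004 0.02057447703436746
278 [273.  150.6] [ 0.60231346 -0.02666243] 6.535918723717011 0.11597914312127633 0.02034155439022875
132 [234.6 202.2] [ 0.60629036 -0.06386006] 8.765484710856986 0.11221289106499288 0.02633884891979013
127 [232.3 209.2] [ 0.6010914 -0.0289519] 8.697068258738115 0.11252694821272291 0.02464782929430999
195 [214.3 229.7] [0.62131319 0.07878852] 8.543014608092843 0.14557667625807613 0.025011776132113413
t 12.78 pos [ 0.622  -0.336   0.0891] yaw 2.84 w 0.0597 g 0.0 F [-0.3  0.7 -0.8]
(0.6205, -0.336, 0.01, 2.75) 1/1 rows 2: [0.0015, -0.0, 0.0791, 0.0011, -0.0, 0.0016]
(0.6205, -0.336, 0.09, 2.75) 1/1 rows 3: [0.0, 0.0, -0.08, 0.0, 0.0, 0.0]
(0.6177, 0.0414, 0.09, 7.1) 1/2 rows 5: [-0.0077, 0.1885, 0.0, 0.0, 0.0, -0.038]
(0.6177, 0.0414, 0.09, 7.1) 2/2 rows 5: [-0.0148, 0.1881, 0.0, 0.0, 0.0, -0.038]
(0.6177, 0.0414, 0.018, 7.1) 1/1 rows 2: [-0.0, 0.0, 0.072, 0.0, 0.0, 0.0]
```

```bash
python3 - <<'E'
from h import *
a=bot.read_camera('top')[90:200,300:460,::-1]; b=bot.read_camera('side')[110:220,200:360,::-1]
cv2.imwrite('pics/q1.png',cv2.resize(np.hstack([a,b]),None,fx=2.5,fy=2.5,interpolation=cv2.INTER_CUBIC))
E
```

```text
(no output)
```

View pics/q1.png

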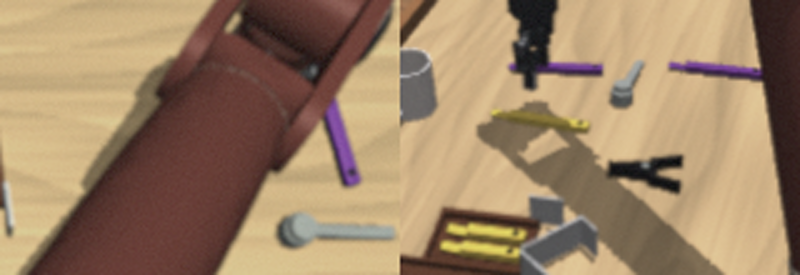

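The right long lever is still there, at crop (540,120) in the side view. In the top view the arm hides it. Grasp it.

{"op": "move_arm", "data": {
  "increments": [
    [0,0,0.03,0,0,0,0.3],
    [0,0,0.06,0,0,0,0.3],
    [0,0,0.08,0,0,0,0.3],
    [0,0,0.08,0,0,0,0.3],
    [0,0,0.08,0,0,0,1]
  ]
}}

```text
t: 13.3
position: [0.6212, -0.3341, 0.0077]
eef_rot: [0.082, -3.138, -0.004]
contact_force: [0.6, 0.5, -0.4]
width: 0.0488
grip_force: 0.0
```

{"op": "move_arm", "data": {
  "increments": [
    [0,0,0,0,0,0,1],
    [0,0,0,0,0,0,1],
    [0,0,0,0,0,0,1],
    [0,0,0,0,0,0,1]
  ]
}}

```text
t: 13.63
position: [0.6237, -0.3374, 0.0124]
eef_rot: [-0.079, 3.137, -0.004]
contact_force: [-0.5, 1.5, 6.5]
width: 0.0155
grip_force: 49.4
```

{"op": "move_arm", "data": {
  "increments": [
    [0,0,-0.04,0,0,0,1],
    [0,0,-0.08,0,0,0,1],
    [0,0,-0.08,0,0,0,1]
  ]
}}

```text
t: 13.88
position: [0.6268, -0.3398, 0.1002]
eef_rot: [-0.079, 3.127, -0.015]
contact_force: [1.7, -1.9, 1.7]
width: 0.0158
grip_force: 49.0
```

{"op": "move_arm", "data": {
  "increments": [
    [-0.0077,0.1885,0,0,0,-0.038,1],
    [-0.0077,0.1885,0,0,0,-0.038,1],
    [-0.0077,0.1885,0,0,0,-0.038,1],
    [-0.0077,0.1885,0,0,0,-0.038,1],
    [-0.0077,0.1885,0,0,0,-0.038,1]
  ]
}}

```text
t: 14.3
position: [0.6199, -0.144, 0.0895]
eef_rot: [-0.142, 3.138, 0.002]
contact_force: [-0.1, -0.2, -0.7]
width: 0.0159
grip_force: 49.0
```

{"op": "move_arm", "data": {
  "increments": [
    [-0.0148,0.1881,0,0,0,-0.038,1],
    [-0.0148,0.1881,0,0,0,-0.038,1],
    [-0.0148,0.1881,0,0,0,-0.038,1],
    [-0.0148,0.1881,0,0,0,-0.038,1],
    [-0.0148,0.1881,0,0,0,-0.038,1]
  ]
}}

```text
t: 14.72
position: [0.6181, 0.0447, 0.0898]
eef_rot: [-0.202, 3.134, 0.002]
contact_force: [0.8, -0.2, 0.2]
width: 0.0155
grip_force: 49.1
```

{"op": "move_arm", "data": {
  "increments": [
    [0,0,0,0,0,0,1],
    [0,0,0,0,0,0,1]
  ]
}}

```text
t: 14.88
position: [0.6185, 0.0419, 0.0897]
eef_rot: [-0.202, 3.134, -0.001]
contact_force: [0.0, -0.2, -0.1]
width: 0.0154
grip_force: 49.1
```

```bash
python3 - <<'E'
from h import *
for n in('top','side'):
  for a,c,px in blobs(n,'yel'): print(a,c.round(1),*axis(onz(n,px,.014)))
plan([(.6177,.0414,.018,7.1)])
E
```

```text
277 [285.5 149.2] [ 0.60686185 -0.06195926] 7.255200118755342 0.11755841726942706 0.020440963346686047
279 [273.  150.7] [ 0.60152583 -0.02672484] 6.620215872809739 0.11756452952419416 0.020346788910696745
190 [232.8 204.1] [ 0.60158155 -0.05568943] 20.6393682536992 0.10429149580381702 0.0615276780299448
72 [223.4 230.8] [0.58975163 0.07392949] 3.114256962676254 0.053364613919448356 0.023386496988617493
t 14.98 pos [0.6186 0.04   0.0895] yaw 7.21 w 0.0156 g 49.1 F [ 0.7 -1.  -1.5]
(0.6177, 0.0414, 0.018, 7.1) 1/1 rows 2: [0.0008, 0.0015, 0.0715, -0.0006, 0.0006, 0.0018]
```

{"op": "move_arm", "data": {
  "increments": [
    [0,0,0.03,0,0,0,1],
    [0,0,0.055,0,0,0,1],
    [0,0,0.066,0,0,0,1],
    [0,0,0.072,0,0,0,1],
    [0,0,0.072,0,0,0,1]
  ]
}}

```text
t: 15.4
position: [0.6185, 0.0394, 0.0184]
eef_rot: [0.195, -3.134, 0.0]
contact_force: [0.7, 0.1, -0.4]
width: 0.0159
grip_force: 49.1
```

{"op": "move_arm", "data": {
  "increments": [
    [0,0,0,0,0,0,0.7],
    [0,0,0,0,0,0,0.68],
    [0,0,0,0,0,0,0.68],
    [0,0,-0.03,0,0,0,0.68],
    [0,0,-0.07,0,0,0,0.7]
  ]
}}

```text
t: 15.82
position: [0.6146, 0.0407, 0.083]
eef_rot: [0.197, -3.125, -0.002]
contact_force: [0.5, -0.7, -0.2]
width: 0.0256
grip_force: 0.0
```

{"op": "move_arm", "data": {
  "increments": [
    [0.13,0.02,-0.04,0,0,0,1],
    [0.13,0.02,-0.04,0,0,0,1],
    [0.13,0.02,-0.04,0,0,0,1],
    [0.13,0.02,-0.04,0,0,0,1],
    [0.13,0.02,-0.04,0,0,0,1]
  ]
}}

```text
t: 16.23
position: [0.4852, 0.0444, 0.1282]
eef_rot: [-0.198, 3.133, -0.0]
contact_force: [0.5, 0.2, -0.0]
width: 0.0
grip_force: 0.0
```

```bash
python3 - <<'E'
from h import *
for n in('top','side'):
  for a,c,px in blobs(n,'yel'): print(a,c.round(1),*axis(onz(n,px,.014)))
P=np.array([.626,.0105]);c,s=np.cos(.1244),np.sin(.1244);R=np.array([[c,-s],[s,c]])
print((R.T@(onz('top',[[243.6,205.7],[294.3,196.4],[264,173]],.062)[:,:2]-P).T).T)
snap('side','s2.png',(190,150,330,260),5)
s=bot.get_state();print((R.T@(np.array(s['position'][:2])-P)),s['position'])
E
```

```text
87 [247.8 123.4] [0.68223951 0.04577892] 8.924712955913035 0.0404818251159762 0.019486093128057894
68 [232.9 123.9] [0.68105313 0.08854235] 6.197131553614888 0.03090206482227731 0.018670005302636256
279 [285.5 149.3] [ 0.6065045  -0.06194314] 7.234048682326132 0.11826580656886909 0.020604779923719507
279 [273.  150.7] [ 0.60230948 -0.02669344] 6.822185519585577 0.11601459369553346 0.02015038112280118
123 [234.2 202.2] [ 0.60584213 -0.06402361] 9.20195676520845 0.11309682897865891 0.02492925187963463
129 [232.1 209.1] [ 0.60113711 -0.0290319 ] 9.124526867767196 0.11249776660473543 0.023756320469845188
189 [217.8 220.7] [0.62492008 0.03697995] 7.80800212268707 0.15108452033431274 0.024515834560790234
184 [212.8 229.6] [0.62786307 0.0798949 ] 8.561304969198728 0.1350051160344945 0.024527163271005226
[[-0.18425378  0.06167571]
 [-0.17586245 -0.07518306]
 [-0.10233398 -0.00239318]]
[-0.13301215  0.05047072] [0.48775335 0.04407663 0.12756367]
```

View pics/s2.png

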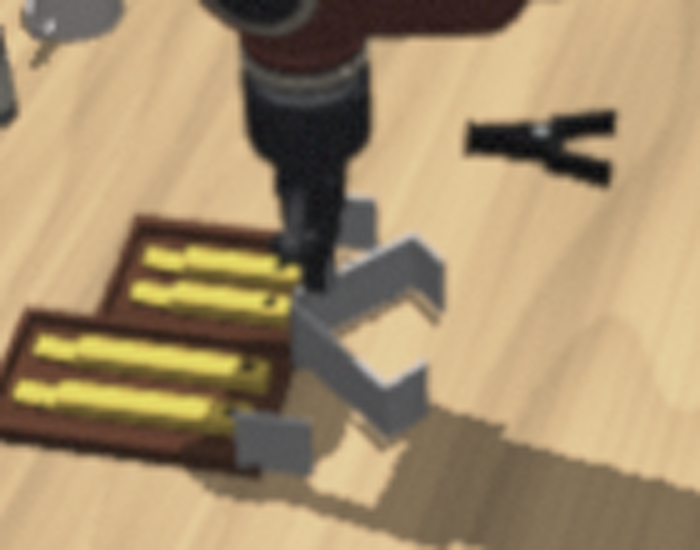

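All four levers lie in their rows (long at crop (150,355) and (130,400), short at (220,265) and (210,295)). The gates are open at about 0.96 and 0.81 rad. Next, the closed fingers go down between the gates and push.

{"op": "move_arm", "data": {
  "increments": [
    [0.011,-0.028,0,0,0,0,1],
    [0.022,-0.0555,0,0,0,0,1],
    [0.022,-0.0555,0,0,0,0,1],
    [0.022,-0.0555,0.03,0,0,0,1],
    [0.022,-0.0555,0.06,0,0,0,1]
  ]
}}

```text
t: 16.8
position: [0.4754, -0.0146, 0.0686]
eef_rot: [-0.195, 3.13, -0.002]
contact_force: [-0.0, -0.2, -1.1]
width: 0.0
grip_force: 0.0
```

{"op": "move_arm", "data": {
  "increments": [
    [0,0,0.035,0,0,0,1],
    [0,0,0.035,0,0,0,1],
    [0,0.01,0.035,0,0,0,1],
    [0,0.02,0.035,0,0,0,1],
    [0,0.03,0.035,0,0,0,1]
  ]
}}

```text
t: 17.22
position: [0.4704, 0.0171, 0.0347]
eef_rot: [-0.198, 3.131, -0.001]
contact_force: [0.5, -3.0, 0.1]
width: 0.0001
grip_force: 0.6
```

{"op": "move_arm", "data": {
  "increments": [
    [0,0.01,0,0,0,0,1],
    [0,0.02,0,0,0,0,1],
    [-0.005,0.025,0,0,0,0,1],
    [-0.01,0.03,0,0,0,0,1],
    [-0.015,0.035,0,0,0,0,1]
  ]
}}

```text
t: 17.63
position: [0.4795, 0.0535, 0.0328]
eef_rot: [-0.199, 3.134, -0.0]
contact_force: [-0.5, -0.8, 0.7]
width: -0.0001
grip_force: 0.3
```

{"op": "move_arm", "data": {
  "increments": [
    [-0.005,0,0,0,0,0,1],
    [-0.01,0,0,0,0,0,1],
    [-0.015,0,0,0,0,0,1],
    [-0.018,0,0,0,0,0,1],
    [-0.018,0,0,0,0,0,1]
  ]
}}

```text
t: 18.05
position: [0.4975, 0.0548, 0.0323]
eef_rot: [-0.197, 3.135, -0.0]
contact_force: [-0.3, 0.0, -0.2]
width: 0.0004
grip_force: 0.0
```

```bash
python3 - <<'E'
from h import *
P=np.array([.626,.0105]);c,s=np.cos(.1244),np.sin(.1244);R=np.array([[c,-s],[s,c]])
s=bot.get_state();print((R.T@(np.array(s['position'][:2])-P)),s['position'],s['contact_force'])
a=bot.read_camera('top')[130:240,200:340,::-1]; b=bot.read_camera('side')[160:270,190:330,::-1]
cv2.imwrite('pics/q2.png',cv2.resize(np.hstack([a,b]),None,fx=2.85,fy=2.85,interpolation=cv2.INTER_CUBIC))
E
```

```text
[-0.12202375  0.05992859] [0.49748331 0.05482484 0.03229852] [-0.33391513  0.02084472 -0.15434306]
```

View pics/q2.png

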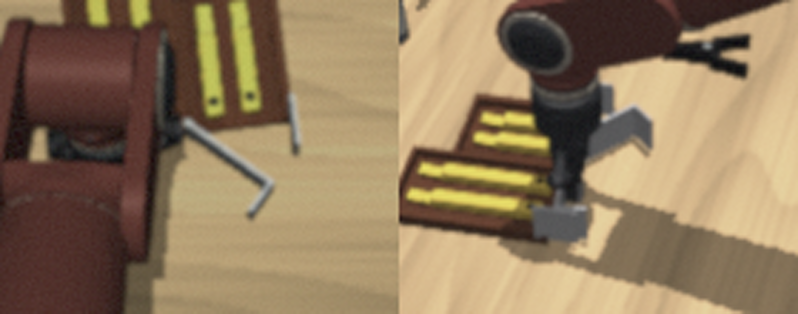

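The side view shows the long gate nearly closed against the tongue at (560,220). Creeping on until it resists.

{"op": "move_arm", "data": {
  "increments": [
    [-0.002,0.003,0,0,0,0,1],
    [-0.003,0.006,0,0,0,0,1],
    [-0.004,0.01,0,0,0,0,1],
    [-0.005,0.01,0,0,0,0,1],
    [-0.005,0.01,0,0,0,0,1]
  ]
}}

```text
t: 18.57
position: [0.5004, 0.066, 0.0323]
eef_rot: [-0.199, 3.135, 0.0]
contact_force: [0.0, 0.3, -0.9]
width: -0.0
grip_force: 0.0
```

{"op": "move_arm", "data": {
  "increments": [
    [-0.0015,0,0,0,0,0,1],
    [-0.003,0,0,0,0,0,1],
    [-0.003,0,0,0,0,0,1]
  ]
}}

```text
t: 18.82
position: [0.503, 0.0661, 0.0321]
eef_rot: [0.198, -3.134, -0.0]
contact_force: [-3.0, 0.7, 1.2]
width: 0.0001
grip_force: 1.0
```

{"op": "move_arm", "data": {
  "increments": [
    [-0.0015,0,0,0,0,0,1],
    [-0.003,0,0,0,0,0,1],
    [-0.003,0,0,0,0,0,1]
  ]
}}

```text
t: 19.07
position: [0.503, 0.0661, 0.032]
eef_rot: [0.198, -3.126, 0.0]
contact_force: [-13.9, -1.3, 12.2]
width: -0.0002
grip_force: 7.5
```

Shut (14 N at the stop). Now the short gate, mirrored.

{"op": "move_arm", "data": {
  "increments": [
    [0.01,-0.01,0,0,0,0,1],
    [0.03,-0.035,0,0,0,0,1],
    [0.044,-0.07,0,0,0,0,1],
    [0.044,-0.085,0,0,0,0,1],
    [0.044,-0.1,0,0,0,0,1]
  ]
}}

```text
t: 19.48
position: [0.4749, -0.0401, 0.0323]
eef_rot: [-0.196, 3.134, -0.001]
contact_force: [-0.2, 0.0, 1.3]
width: -0.0
grip_force: 0.0
```

{"op": "move_arm", "data": {
  "increments": [
    [0,-0.01,0,0,0,0,1],
    [0,-0.02,0,0,0,0,1],
    [-0.005,-0.025,0,0,0,0,1],
    [-0.01,-0.03,0,0,0,0,1],
    [-0.015,-0.035,0,0,0,0,1]
  ]
}}

```text
t: 19.9
position: [0.4951, -0.0712, 0.0321]
eef_rot: [0.199, -3.135, -0.0]
contact_force: [-0.8, 0.9, -1.0]
width: -0.0002
grip_force: 0.2
```

{"op": "move_arm", "data": {
  "increments": [
    [-0.005,0,0,0,0,0,1],
    [-0.01,0,0,0,0,0,1],
    [-0.015,0,0,0,0,0,1],
    [-0.018,0,0,0,0,0,1],
    [-0.018,0,0,0,0,0,1]
  ]
}}

```text
t: 20.32
position: [0.5132, -0.0685, 0.0324]
eef_rot: [-0.199, 3.135, -0.0]
contact_force: [0.2, -0.8, -0.1]
width: 0.0001
grip_force: 0.0
```

{"op": "move_arm", "data": {
  "increments": [
    [-0.002,-0.003,0,0,0,0,1],
    [-0.003,-0.006,0,0,0,0,1],
    [-0.004,-0.01,0,0,0,0,1],
    [-0.005,-0.01,0,0,0,0,1],
    [-0.005,-0.01,0,0,0,0,1]
  ]
}}

```text
t: 20.73
position: [0.5188, -0.0786, 0.0324]
eef_rot: [-0.197, 3.135, -0.0]
contact_force: [-0.2, -0.0, -0.4]
width: 0.0003
grip_force: 0.0
```

{"op": "move_arm", "data": {
  "increments": [
    [-0.0015,0,0,0,0,0,1],
    [-0.003,0,0,0,0,0,1],
    [-0.003,0,0,0,0,0,1]
  ]
}}

```text
t: 20.98
position: [0.521, -0.078, 0.0322]
eef_rot: [0.198, -3.133, 0.0]
contact_force: [-2.7, -1.3, 3.1]
width: -0.0003
grip_force: 1.8
```

{"op": "move_arm", "data": {
  "increments": [
    [-0.001,0,0,0,0,0,1],
    [-0.002,0,0,0,0,0,1],
    [-0.002,0,0,0,0,0,1]
  ]
}}

```text
t: 21.23
position: [0.5211, -0.078, 0.0322]
eef_rot: [0.199, -3.128, 0.001]
contact_force: [-11.7, -3.5, 9.1]
width: 0.0
grip_force: 6.1
```

Both gates rest on their stops at the same rack x (-115 mm finger centre). Back off, then measure the clips.

{"op": "move_arm", "data": {
  "increments": [
    [0.03,0,0,0,0,0,1],
    [0.04,0,-0.03,0,0,0,1],
    [0.04,0,-0.07,0,0,0,1],
    [0.04,0.03,-0.1,0,0,0,0.6],
    [0.04,0.06,-0.12,0,0,0,0.2]
  ]
}}

```text
t: 21.65
position: [0.478, -0.0236, 0.1563]
eef_rot: [-0.192, 3.129, -0.002]
contact_force: [0.3, 0.2, 1.0]
width: 0.023
grip_force: 0.0
```

```bash
cat >> h.py <<'E'
from scipy.optimize import minimize as _min
def clipfit(n,im,box,z=.014,yaw0=0):
    x0,y0,x1,y1=box; V=cv2.resize(im[y0:y1,x0:x1],None,fx=4,fy=4,interpolation=cv2.INTER_CUBIC).max(2)
    m=(V<75).astype(np.uint8); k,l,st,_=cv2.connectedComponentsWithStats(m); m=l==(1+st[1:,4].argmax())
    px=(np.argwhere(m)[:,::-1]+.5)/4-.5+[x0,y0]; P=onz(n,px,z)[:,:2]
    o=P.mean(0); g=np.zeros((300,300),np.uint8); ij=np.round((P-o)/.001+150).astype(int); g[ij[:,1],ij[:,0]]=1; g=cv2.morphologyEx(g,cv2.MORPH_CLOSE,np.ones((5,5)))
    D=cv2.distanceTransform(1-g,cv2.DIST_L2,5)
    def f(a):
        nn=np.array([-np.sin(a[0]),np.cos(a[0])]); Q=P-2*np.outer((P-o)@nn-a[1]/1000,nn)
        q=(Q-o)/.001+150; return cv2.remap(D,q[:,:1].astype(np.float32),q[:,1:].astype(np.float32),1).clip(0,8).mean()
    r=min((_min(f,[y,0],method='Nelder-Mead',options=dict(initial_simplex=[[y,0],[y+.1,0],[y,4]])) for y in yaw0+np.array([-.15,0,.15])),key=lambda r:r.fun)
    v=np.array([np.cos(r.x[0]),np.sin(r.x[0])]); nn=np.array([-v[1],v[0]]); a=(P-o)@v
    tip=o+v*np.percentile(a,99.7)+nn*r.x[1]/1000; end=o+v*np.percentile(a,.3)+nn*r.x[1]/1000
    print(n,'yaw',np.degrees(r.x[0]).round(1),'res',round(r.fun,2),'px',m.sum()/16,'tip',tip.round(4),'end',end.round(4),'len',np.ptp(a).round(4),'pivot',(tip*64/119+end*55/119).round(4))
E
python3 - <<'E'
from h import *
t=bot.read_camera('top')[:,:,::-1]; b=bot.read_camera('side')[:,:,::-1]
cv2.imwrite('pics/raw_t3.png',t);cv2.imwrite('pics/raw_b3.png',b)
for nm,box in(('top',(325,185,385,245)),('top',(135,185,190,245))): clipfit(nm,t,box)
clipfit('side',b,(275,160,325,195)); clipfit('side',b,(225,270,280,320))
plan([])
P=np.array([.626,.0105]);c,s=np.cos(.1244),np.sin(.1244);R=np.array([[c,-s],[s,c]])
def W(x,y,z): return np.r_[P+R@[x,y],z]
vis=[]
for n,im,(x0,y0) in(('top',t,(200,130)),('side',b,(190,160))):
    o=cv2.resize(im[y0:y0+110,x0:x0+140],None,fx=2.85,fy=2.85,interpolation=cv2.INTER_CUBIC)
    for sg in(1,-1):
        q=[W(-.104,sg*.005,.062),W(-.104,sg*.104,.062),W(-.136,sg*.104,.062)]
        cv2.polylines(o,[np.round((proj(n,q)-[x0,y0]+.5)*2.85).astype(int)],False,(0,255,0),1)
    vis.append(o)
cv2.imwrite('pics/q3.png',np.hstack(vis))
E
```

```text
top yaw -9.0 res 1.84 px 148.9375 tip [ 0.4764 -0.2572] end [ 0.366  -0.2398] len 0.1139 pivot [ 0.4254 -0.2491]
top yaw -7.8 res 0.17 px 262.6875 tip [0.4755 0.2762] end [0.3674 0.2909] len 0.1107 pivot [0.4256 0.283 ]
side yaw 10.8 res 0.15 px 194.8125 tip [ 0.4764 -0.2462] end [ 0.3709 -0.2663] len 0.1083 pivot [ 0.4276 -0.2555]
side yaw -8.6 res 0.3 px 307.875 tip [0.4758 0.2787] end [0.3654 0.2954] len 0.1144 pivot [0.4248 0.2864]
t 21.75 pos [ 0.4791 -0.0209  0.1576] yaw 7.43 w 0.0379 g 0.0 F [ 0.7 -0.7  0. ]
```

View pics/q3.png

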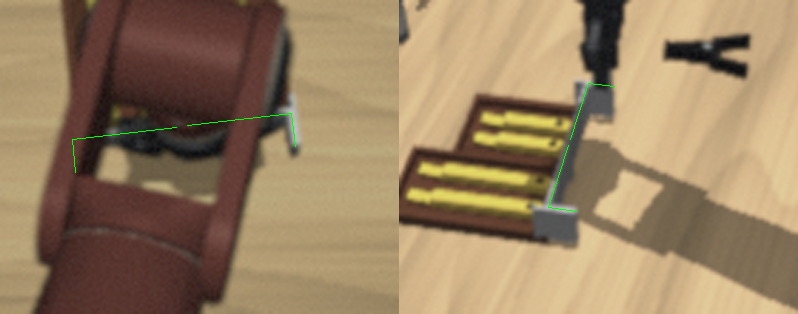

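Gates are shut (side crop (580,95) to (560,215), green model lines match). The right black clip at side px (302,180) has yaw about 10.8°, jaws to the rear. Going to it.

```bash
python3 - <<'E'
from h import *
plan([(.3872,-.2643,.12,10.5),(.3872,-.2643,.005,10.5)])
E
```

```text
t 21.75 pos [ 0.4791 -0.0209  0.1576] yaw 7.43 w 0.0379 g 0.0 F [ 0.7 -0.7  0. ]
(0.3872, -0.2643, 0.12, 10.5) 1/2 rows 4: [0.0615, -0.1147, 0.0183, -0.0009, 0.0051, -0.0268]
(0.3872, -0.2643, 0.12, 10.5) 2/2 rows 4: [0.0644, -0.1131, 0.0186, -0.0009, 0.0051, -0.0268]
(0.3872, -0.2643, 0.005, 10.5) 1/1 rows 3: [0.0, 0.0, 0.115, 0.0, 0.0, 0.0]
```

{"op": "move_arm", "data": {
  "increments": [
    [0.0615,-0.1147,0.015,0,0,-0.027,0.05],
    [0.0615,-0.1147,0.015,0,0,-0.027,0.05],
    [0.0615,-0.1147,0.015,0,0,-0.027,0.05],
    [0.0615,-0.1147,0.015,0,0,-0.027,0.05]
  ],
  "grip_force": 45
}}

```text
t: 22.08
position: [0.4274, -0.1487, 0.1356]
eef_rot: [0.233, -3.131, 0.002]
contact_force: [0.3, -0.5, 0.1]
width: 0.0811
grip_force: 0.0
```

{"op": "move_arm", "data": {
  "increments": [
    [0.0644,-0.1131,0.018,0,0,-0.027,0.05],
    [0.0644,-0.1131,0.018,0,0,-0.027,0.05],
    [0.0644,-0.1131,0.018,0,0,-0.027,0.05],
    [0.0644,-0.1131,0.018,0,0,-0.027,0.05],
    [0.0644,-0.1131,0.018,0,0,-0.027,0.05]
  ]
}}

```text
t: 22.5
position: [0.3821, -0.2679, 0.1181]
eef_rot: [0.275, -3.129, -0.002]
contact_force: [-0.2, -0.1, 0.6]
width: 0.0813
grip_force: 0.0
```

{"op": "move_arm", "data": {
  "increments": [
    [0,0,0,0,0,0,0.05],
    [0,0,0,0,0,0,0.05],
    [0,0,0,0,0,0,0.05]
  ]
}}

```text
t: 22.75
position: [0.3839, -0.2651, 0.1192]
eef_rot: [-0.286, 3.128, 0.0]
contact_force: [1.0, -0.6, 0.8]
width: 0.0813
grip_force: 0.0
```

```bash
python3 - <<'E'
from h import *
plan([(.3872,-.2643,.005,10.5)])
b=bot.read_camera('side')[:,:,::-1]; clipfit('side',b,(275,160,325,195))
b=bot.read_camera('side')[:,:,::-1]
o=cv2.resize(b[130:230,250:370],None,fx=6,fy=6,interpolation=cv2.INTER_CUBIC);cv2.imwrite('pics/q4.png',o)
E
```

```text
t 22.75 pos [ 0.3839 -0.2651  0.1192] yaw 10.45 w 0.0813 g 0.0 F [ 1.  -0.6  0.8]
(0.3872, -0.2643, 0.005, 10.5) 1/1 rows 3: [-0.0033, 0.0001, 0.1142, 0.0002, 0.0002, -0.0009]
side yaw 12.0 res 0.06 px 235.625 tip [ 0.4759 -0.2445] end [ 0.3698 -0.267 ] len 0.1101 pivot [ 0.4269 -0.2549]
```

View pics/q4.png

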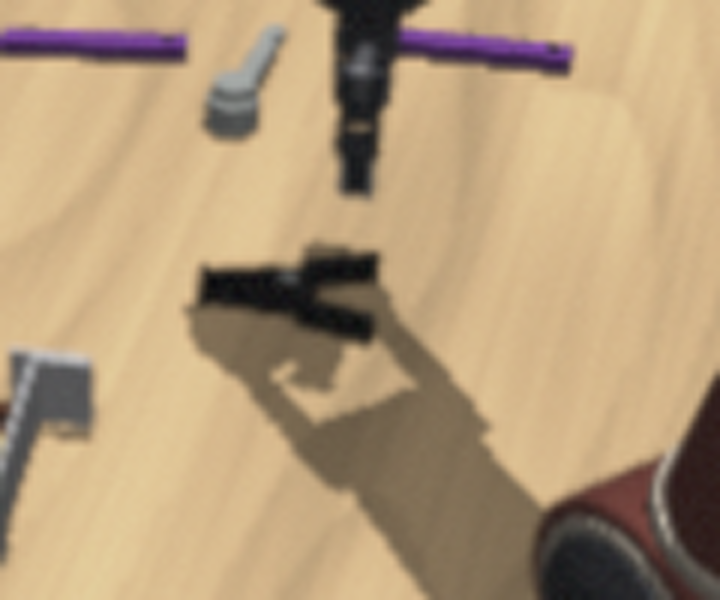

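The gripper hangs above the handles of the right clip, crop (340,295). Going down and squeezing.

{"op": "move_arm", "data": {
  "increments": [
    [-0.003,0,0.035,0,0,0,0.05],
    [-0.003,0,0.07,0,0,0,0.05],
    [-0.003,0,0.1,0,0,0,0.05],
    [-0.003,0,0.114,0,0,0,0.05],
    [-0.003,0,0.114,0,0,0,0.05]
  ]
}}

```text
t: 23.27
position: [0.384, -0.2624, 0.0012]
eef_rot: [0.285, -3.123, -0.01]
contact_force: [0.7, 0.6, 0.4]
width: 0.0812
grip_force: 0.0
```

{"op": "move_arm", "data": {
  "increments": [
    [0,0,0,0,0,0,0.2],
    [0,0,0,0,0,0,0.3],
    [0,0,0,0,0,0,0.4],
    [0,0,0,0,0,0,0.5],
    [0,0,0,0,0,0,0.6]
  ]
}}

```text
t: 23.68
position: [0.3894, -0.2693, 0.0111]
eef_rot: [-0.284, 3.124, -0.012]
contact_force: [-5.0, 0.1, 14.2]
width: 0.0349
grip_force: 27.6
```

{"op": "move_arm", "data": {
  "increments": [
    [0,0,0,0,0,0,0.7],
    [0,0,0,0,0,0,1],
    [0,0,0,0,0,0,1],
    [0,0,0,0,0,0,1]
  ]
}}

```text
t: 24.02
position: [0.3894, -0.2694, 0.0112]
eef_rot: [-0.284, 3.124, -0.012]
contact_force: [-5.4, 1.1, 16.5]
width: 0.0344
grip_force: 44.0
```

{"op": "move_arm", "data": {
  "increments": [
    [0,0,-0.02,0,0,0,1],
    [0,0,-0.045,0,0,0,1],
    [0,0,-0.07,0,0,0,1],
    [0,0,-0.07,0,0,0,1],
    [0,0,-0.07,0,0,0,1]
  ]
}}

```text
t: 24.43
position: [0.3883, -0.2675, 0.079]
eef_rot: [-0.283, 3.124, -0.009]
contact_force: [0.3, -0.0, -0.4]
width: 0.0341
grip_force: 46.4
```

```bash
python3 - <<'E'
from h import *
plan([(.3839,-.1246,.08,7.1),(.3839,-.1246,.03,7.1),(.4434,-.1171,.03,7.1)])
b=bot.read_camera('side')[:,:,::-1]
o=cv2.resize(b[130:230,250:370],None,fx=6,fy=6,interpolation=cv2.INTER_CUBIC);cv2.imwrite('pics/q5.png',o)
E
```

```text
t 24.43 pos [ 0.3883 -0.2675  0.079 ] yaw 10.34 w 0.0341 g 46.4 F [ 0.3 -0.  -0.4]
(0.3839, -0.1246, 0.08, 7.1) 1/1 rows 4: [-0.0213, 0.1413, -0.0018, -0.0061, 0.0047, 0.0565]
(0.3839, -0.1246, 0.03, 7.1) 1/1 rows 2: [0.0, -0.0, 0.05, 0.0, 0.0, 0.0]
(0.4434, -0.1171, 0.03, 7.1) 1/1 rows 2: [-0.06, 0.0001, 0.0, 0.0, 0.0, 0.0]
```

View pics/q5.png

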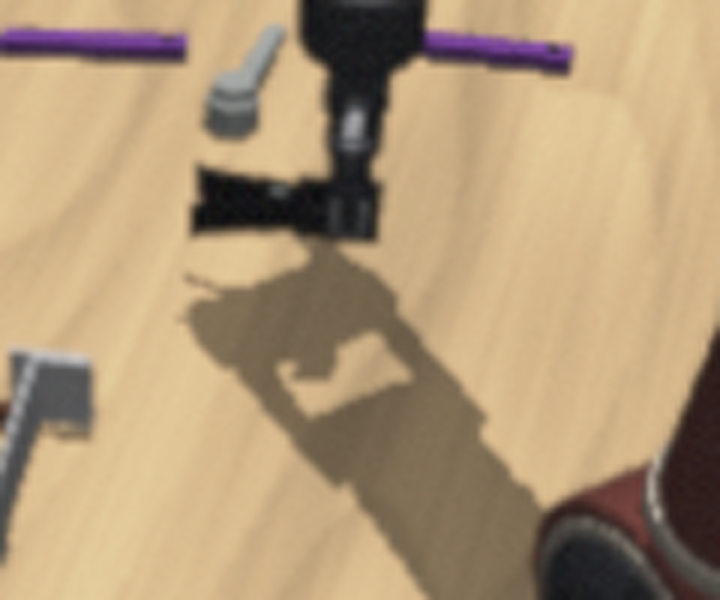

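The right clip is held level with its jaws open (crop (195,200) to (375,210)). Moving it in front of the short tongue.

{"op": "move_arm", "data": {
  "increments": [
    [-0.01,0.035,0,0,0,0.014,1],
    [-0.018,0.071,0,-0.003,0.002,0.028,1],
    [-0.018,0.107,0,-0.006,0.004,0.042,1],
    [-0.018,0.141,0,-0.006,0.004,0.0565,1],
    [-0.018,0.141,0,-0.006,0.004,0.0565,1]
  ]
}}

```text
t: 24.9
position: [0.3762, -0.1187, 0.0727]
eef_rot: [0.2, -3.127, -0.016]
contact_force: [-1.6, -0.7, 0.6]
width: 0.0339
grip_force: 46.4
```

{"op": "move_arm", "data": {
  "increments": [
    [0,0,0.015,0,0,0,1],
    [0,0,0.03,0,0,0,1],
    [0,0,0.044,0,0,0,1],
    [0,0,0.044,0,0,0,1],
    [0,0,0.044,0,0,0,1]
  ]
}}

```text
t: 25.32
position: [0.3773, -0.123, 0.0299]
eef_rot: [0.194, -3.128, -0.012]
contact_force: [1.4, 0.7, -1.5]
width: 0.0339
grip_force: 46.4
```

```bash
cat >> h.py <<'E'
PR=np.array([.626,.0105]);_c,_s=np.cos(.1244),np.sin(.1244);RR=np.array([[_c,-_s],[_s,_c]])
def rk(x,y,z): return np.r_[PR+RR@[x,y],z]
def inrack():
    s=bot.get_state(); print('rack tcp',(RR.T@(np.array(s['position'][:2])-PR)).round(4),'z',round(s['position'][2],4),'yaw',round(yawof(s)-7.13,2),'rot',np.round(s['eef_rot'],3),'w',round(s['width'],4),'F',np.round(s['contact_force'],1),'t',s['t'])
def view(f,boxes,lines):
    vis=[]
    for n,(x0,y0,w,h) in boxes.items():
        im=bot.read_camera(n)[:,:,::-1]; k=400/w; o=cv2.resize(im[y0:y0+h,x0:x0+w],None,fx=k,fy=k,interpolation=cv2.INTER_CUBIC)
        for q in lines: cv2.polylines(o,[np.round((proj(n,q)-[x0,y0]+.5)*k).astype(int)],False,(0,255,0),1)
        vis.append(o)
    cv2.imwrite('pics/'+f,np.hstack(vis))
E
python3 - <<'E'
from h import *
inrack()
L=[[rk(x,-.106,z) for x,z in((-.1,.01),(-.136,.01),(-.136,.062),(-.1,.062))],[rk(-.24,-.104,.048),rk(-.136,-.104,.048)]]
view('q6.png',{'top':(260,160,80,80),'side':(220,160,80,80)},L)
E
```

```text
rack tcp [-0.2634 -0.1016] z 0.0299 yaw -0.05 rot [ 0.194 -3.128 -0.012] w 0.0339 F [ 1.4  0.7 -1.5] t 25.3167
```

View pics/q6.png

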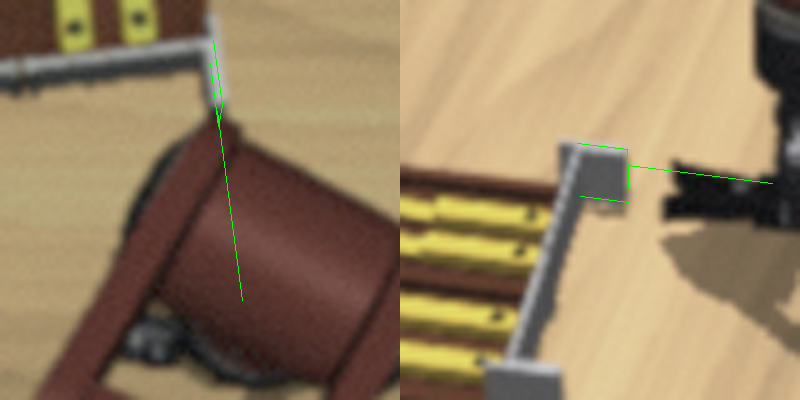

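The jaws stand in front of the short tongue, side crop (670,190), with the free edge at (628,175). Correcting 5 mm up and 2.5 mm sideways, then going in.

{"op": "move_arm", "data": {
  "increments": [
    [0,-0.0025,-0.005,0,0,0,1],
    [0,-0.0025,-0.005,0,0,0,1],
    [-0.01,-0.0025,-0.005,0,0,0,1],
    [-0.02,-0.0025,-0.005,0,0,0,1],
    [-0.025,-0.0025,-0.005,0,0,0,1]
  ]
}}

```text
t: 25.83
position: [0.4052, -0.1235, 0.0373]
eef_rot: [0.194, -3.133, -0.007]
contact_force: [0.4, 0.4, -0.9]
width: 0.0342
grip_force: 46.4
```

```bash
python3 - <<'E'
from h import *
inrack()
E
```

```text
rack tcp [-0.2358 -0.1056] z 0.0373 yaw -0.05 rot [ 0.194 -3.133 -0.007] w 0.0342 F [ 0.4  0.4 -0.9] t 25.8333
```

{"op": "move_arm", "data": {
  "increments": [
    [-0.007,0.001,0.001,0,0,0,1],
    [-0.014,0.001,0.001,0,0,0,1],
    [-0.021,0.001,0.001,0,0,0,1],
    [-0.028,0.001,0.001,0,0,0,1],
    [-0.035,0.001,0.001,0,0,0,1]
  ]
}}

```text
t: 26.25
position: [0.4387, -0.1175, 0.0349]
eef_rot: [0.194, -3.13, -0.009]
contact_force: [-6.5, -1.3, 0.8]
width: 0.0339
grip_force: 46.4
```

{"op": "move_arm", "data": {
  "increments": [
    [0,0,0,0,0,0,1],
    [0,0,0,0,0,0,1],
    [0,0,0,0,0,0,1]
  ]
}}

```text
t: 26.5
position: [0.4382, -0.1175, 0.0348]
eef_rot: [0.194, -3.131, -0.009]
contact_force: [-0.4, 0.9, 0.3]
width: 0.0337
grip_force: 46.4
```

```bash
python3 - <<'E'
from h import *
inrack()
L=[[rk(x,-.106,z) for x,z in((-.1,.01),(-.136,.01),(-.136,.062),(-.1,.062))],[rk(-.122,-.090,.036),rk(-.122,-.118,.036)],[rk(-.157,-.090,.048),rk(-.157,-.118,.048)]]
view('q7.png',{'top':(260,160,80,80),'side':(220,160,80,80)},L)
E
```

```text
rack tcp [-0.2022 -0.1037] z 0.0348 yaw -0.04 rot [ 0.194 -3.131 -0.009] w 0.0337 F [-0.4  0.9  0.3] t 26.5
```

View pics/q7.png

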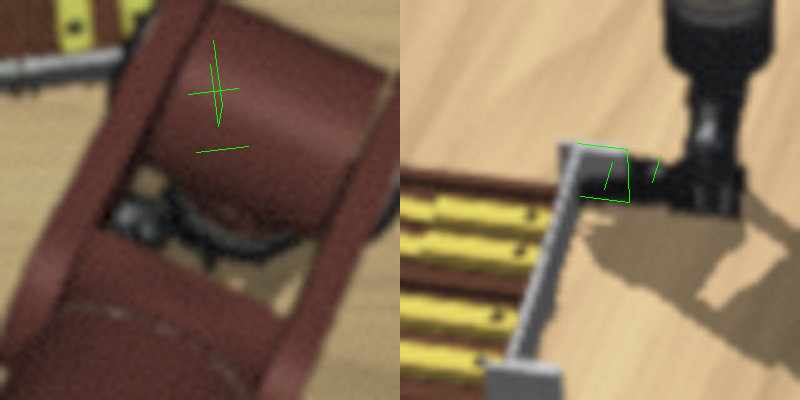

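The jaws straddle the tongue in the side view, clip top at (600,160) to (655,170) as expected. Releasing gradually.

{"op": "move_arm", "data": {
  "increments": [
    [0,0,0,0,0,0,0.58],
    [0,0,0,0,0,0,0.55],
    [0,0,0,0,0,0,0.52],
    [0,0,0,0,0,0,0.49],
    [0,0,0,0,0,0,0.46]
  ]
}}

```text
t: 27.02
position: [0.4384, -0.1177, 0.0351]
eef_rot: [0.194, -3.132, -0.009]
contact_force: [0.6, -0.8, -0.7]
width: 0.0464
grip_force: 10.7
```

{"op": "move_arm", "data": {
  "increments": [
    [0,0,0,0,0,0,0.43],
    [0,0,0,0,0,0,0.4],
    [0,0,0,0,0,0,0.37],
    [0,0,0,0,0,0,0.34],
    [0,0,0,0,0,0,0.3]
  ]
}}

```text
t: 27.43
position: [0.4383, -0.1176, 0.0351]
eef_rot: [0.194, -3.131, -0.009]
contact_force: [0.8, -1.0, 0.3]
width: 0.0595
grip_force: 0.0
```

{"op": "move_arm", "data": {
  "increments": [
    [0,0,0,0,0,0,0.2],
    [0,0,0,0,0,0,0.1],
    [0,0,0,0,0,0,0.0],
    [0,0,0,0,0,0,0.0],
    [0,0,0,0,0,0,0.0]
  ]
}}

```text
t: 27.85
position: [0.4382, -0.1176, 0.035]
eef_rot: [0.194, -3.131, -0.009]
contact_force: [-0.1, -0.2, 0.4]
width: 0.0858
grip_force: 0.0
```

{"op": "move_arm", "data": {
  "increments": [
    [0,0,-0.02,0,0,0,0.0],
    [0,0,-0.05,0,0,0,0.0],
    [0,0,-0.09,0,0,0,0.0],
    [0,0,-0.11,0,0,0,0.0],
    [0,0,-0.11,0,0,0,0.0]
  ]
}}

```text
t: 28.27
position: [0.4422, -0.1197, 0.1514]
eef_rot: [-0.194, 3.13, 0.001]
contact_force: [-0.3, 0.3, -0.0]
width: 0.0855
grip_force: 0.0
```

```bash
python3 - <<'E'
from h import *
inrack()
t=bot.read_camera('top')[:,:,::-1]; b=bot.read_camera('side')[:,:,::-1]
clipfit('top',t,(135,185,190,245));clipfit('side',b,(225,270,280,320))
L=[[rk(x,-.106,z) for x,z in((-.1,.01),(-.136,.01),(-.136,.062),(-.1,.062))],[rk(-.157,-.104,.048),rk(-.221,-.104,.048)]]
view('q8.png',{'side':(220,160,80,80)},L)
plan([])
E
```

```text
rack tcp [-0.1985 -0.1064] z 0.1514 yaw -0.03 rot [-1.94e-01  3.13e+00  1.00e-03] w 0.0855 F [-0.3  0.3 -0. ] t 28.2667
top yaw -7.7 res 0.18 px 260.875 tip [0.4756 0.2762] end [0.3674 0.2909] len 0.1109 pivot [0.4256 0.283 ]
side yaw -8.6 res 0.3 px 308.1875 tip [0.4759 0.2787] end [0.3655 0.2953] len 0.1142 pivot [0.4249 0.2864]
t 28.42 pos [ 0.4384 -0.118   0.1443] yaw 7.09 w 0.0853 g 0.0 F [0.3 0.4 0.1]
```

View pics/q8.png

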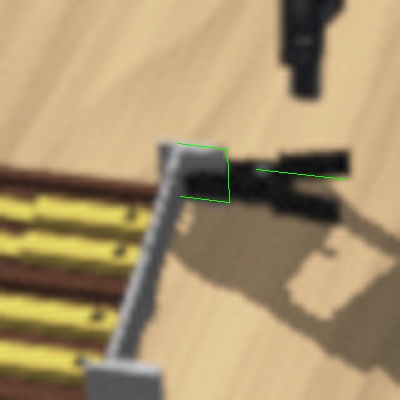

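The clip bites level on the short gate (crop 190–345, 185). Now the left black clip at top px (161,213).

```bash
python3 - <<'E'
from h import *
plan([(.3857,.2904,.12,-8.2),(.3857,.2904,.005,-8.2)])
E
```

```text
t 28.42 pos [ 0.4384 -0.118   0.1443] yaw 7.09 w 0.0853 g 0.0 F [0.3 0.4 0.1]
(0.3857, 0.2904, 0.12, -8.2) 1/3 rows 4: [0.0006, 0.1372, 0.009, 0.0019, -0.0019, 0.0889]
(0.3857, 0.2904, 0.12, -8.2) 2/3 rows 4: [0.0128, 0.1366, 0.0087, 0.0019, -0.0019, 0.0889]
(0.3857, 0.2904, 0.12, -8.2) 3/3 rows 4: [0.0249, 0.135, 0.0084, 0.0019, -0.0019, 0.0889]
(0.3857, 0.2904, 0.005, -8.2) 1/1 rows 3: [-0.0, -0.0, 0.115, 0.0, 0.0, 0.0]
```

{"op": "move_arm", "data": {
  "increments": [
    [0.001,0.1372,0.009,0.002,-0.002,0.089,0.05],
    [0.001,0.1372,0.009,0.002,-0.002,0.089,0.05],
    [0.001,0.1372,0.009,0.002,-0.002,0.089,0.05],
    [0.001,0.1372,0.009,0.002,-0.002,0.089,0.05]
  ]
}}

```text
t: 28.75
position: [0.4179, 0.0217, 0.1336]
eef_rot: [0.059, -3.133, -0.01]
contact_force: [-0.4, -1.2, 0.1]
width: 0.081
grip_force: 0.0
```

{"op": "move_arm", "data": {
  "increments": [
    [0.0128,0.1366,0.009,0.002,-0.002,0.089,0.05],
    [0.0128,0.1366,0.009,0.002,-0.002,0.089,0.05],
    [0.0128,0.1366,0.009,0.002,-0.002,0.089,0.05],
    [0.0128,0.1366,0.009,0.002,-0.002,0.089,0.05]
  ]
}}

```text
t: 29.08
position: [0.4003, 0.1575, 0.1255]
eef_rot: [-0.079, -3.135, -0.003]
contact_force: [0.7, -0.8, -0.2]
width: 0.0811
grip_force: 0.0
```

{"op": "move_arm", "data": {
  "increments": [
    [0.0249,0.135,0.008,0.002,-0.002,0.089,0.05],
    [0.0249,0.135,0.008,0.002,-0.002,0.089,0.05],
    [0.0249,0.135,0.008,0.002,-0.002,0.089,0.05],
    [0.0249,0.135,0.008,0.002,-0.002,0.089,0.05],
    [0.0249,0.135,0.008,0.002,-0.002,0.089,0.05]
  ]
}}

```text
t: 29.5
position: [0.3834, 0.292, 0.1178]
eef_rot: [-0.217, -3.131, 0.004]
contact_force: [0.3, 0.7, -0.0]
width: 0.0809
grip_force: 0.0
```

{"op": "move_arm", "data": {
  "increments": [
    [0,0,0,0,0,0,0.05],
    [0,0,0,0,0,0,0.05],
    [0,0,0,0,0,0,0.05]
  ]
}}

```text
t: 29.75
position: [0.3855, 0.2889, 0.1197]
eef_rot: [-0.227, -3.133, 0.003]
contact_force: [0.1, -0.9, -0.9]
width: 0.0813
grip_force: 0.0
```

```bash
python3 - <<'E'
from h import *
plan([(.3857,.2904,.005,-8.2)])
b=bot.read_camera('side')[:,:,::-1]; clipfit('side',b,(225,270,280,320))
L=[[rk(x,-.106,z) for x,z in((-.1,.01),(-.136,.01),(-.136,.062),(-.1,.062))],[rk(-.157,-.104,.048),rk(-.221,-.104,.048)]]
view('q9.png',{'side':(200,240,100,100),'top':(255,155,80,80)},L)
E
```

```text
t 29.75 pos [0.3855 0.2889 0.1197] yaw -8.3 w 0.0813 g 0.0 F [ 0.1 -0.9 -0.9]
(0.3857, 0.2904, 0.005, -8.2) 1/1 rows 3: [0.0001, 0.0017, 0.1147, -0.0017, 0.0, -0.0018]
side yaw 36.9 res 1.71 px 594.125 tip [0.472  0.2874] end [0.392  0.2273] len 0.1044 pivot [0.435  0.2596]
```

View pics/q9.png

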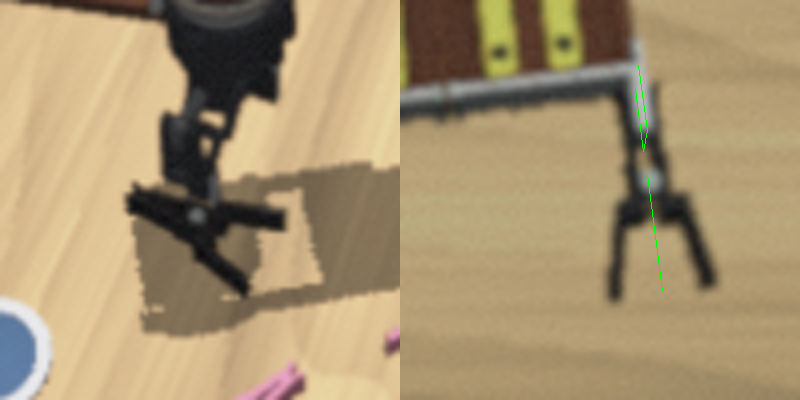

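The right clip sits well: pivot bolt at top crop (651,180), in line with the model. The left clip lies under the gripper at (200,215). Picture budget is used up, so I go on by numbers.

{"op": "move_arm", "data": {
  "increments": [
    [0,0,0.035,0,0,0,0.05],
    [0,0,0.07,0,0,0,0.05],
    [0,0,0.1,0,0,0,0.05],
    [0,0,0.114,0,0,0,0.05],
    [0,0,0.114,0,0,0,0.05]
  ]
}}

```text
t: 30.32
position: [0.3828, 0.2877, 0.0025]
eef_rot: [-0.226, -3.128, 0.008]
contact_force: [-1.2, -0.4, 0.1]
width: 0.0811
grip_force: 0.0
```

{"op": "move_arm", "data": {
  "increments": [
    [0,0,0,0,0,0,0.2],
    [0,0,0,0,0,0,0.3],
    [0,0,0,0,0,0,0.4],
    [0,0,0,0,0,0,0.5],
    [0,0,0,0,0,0,0.6]
  ]
}}

```text
t: 30.73
position: [0.3894, 0.2926, 0.0124]
eef_rot: [0.225, 3.127, 0.007]
contact_force: [-6.2, 0.0, 13.7]
width: 0.035
grip_force: 27.6
```

{"op": "move_arm", "data": {
  "increments": [
    [0,0,0,0,0,0,0.7],
    [0,0,0,0,0,0,1],
    [0,0,0,0,0,0,1],
    [0,0,0,0,0,0,1]
  ]
}}

```text
t: 31.07
position: [0.3895, 0.2926, 0.0125]
eef_rot: [0.225, 3.126, 0.008]
contact_force: [-4.8, -0.4, 17.5]
width: 0.0339
grip_force: 43.7
```

{"op": "move_arm", "data": {
  "increments": [
    [0,0,-0.02,0,0,0,1],
    [0,0,-0.045,0,0,0,1],
    [0,0,-0.07,0,0,0,1],
    [0,0,-0.07,0,0,0,1],
    [0,0,-0.07,0,0,0,1]
  ]
}}

```text
t: 31.48
position: [0.3882, 0.2913, 0.0803]
eef_rot: [0.224, 3.126, 0.005]
contact_force: [-0.9, 0.6, -0.8]
width: 0.034
grip_force: 46.7
```

```bash
python3 - <<'E'
from h import *
inrack()
print(rk(-.262,.104,0))
x=rk(-.262,.104,0)
plan([(x[0],x[1],.075,7.13)])
for n in('top','side'): print(n,[(np.round(o['xy']).tolist(),round(o['p'],2)) for o in bot.look_for(n,'clip1')])
E
```

```text
rack tcp [-0.2012  0.3082] z 0.0803 yaw -15.34 rot [0.224 3.126 0.005] w 0.034 F [-0.9  0.6 -0.8] t 31.4833
[0.3531204  0.08118752 0.        ]
t 31.48 pos [0.3882 0.2913 0.0803] yaw -8.21 w 0.034 g 46.7 F [-0.9  0.6 -0.8]
(np.float64(0.35312040230361175), np.float64(0.08118751771746753), 0.075, 7.13) 1/2 rows 3: [0.0023, -0.1065, 0.0022, 0.0015, 0.0039, -0.1339]
(np.float64(0.35312040230361175), np.float64(0.08118751771746753), 0.075, 7.13) 2/2 rows 3: [0.0165, -0.1052, 0.0024, 0.0015, 0.0039, -0.1339]
top [([166.0, 207.0], 0.83), ([107.0, 234.0], 0.71), ([166.0, 296.0], 0.66), ([273.0, 151.0], 0.57), ([304.0, 195.0], 0.52), ([117.0, 170.0], 0.29)]
side [([321.0, 322.0], 0.78), ([256.0, 348.0], 0.56)]
```

Held at 47 N, 34 mm: jaws fully open. Moving in front of the long tongue.

{"op": "move_arm", "data": {
  "increments": [
    [0.0008,-0.0355,0,0.0005,0.0013,-0.045,1],
    [0.0016,-0.071,0,0.001,0.0026,-0.09,1],
    [0.0023,-0.1065,0,0.0015,0.004,-0.134,1],
    [0.0023,-0.1065,0,0.0015,0.004,-0.134,1]
  ]
}}

```text
t: 31.92
position: [0.3658, 0.1808, 0.0741]
eef_rot: [-0.019, -3.134, 0.008]
contact_force: [-0.6, -0.6, 0.6]
width: 0.0338
grip_force: 46.7
```

{"op": "move_arm", "data": {
  "increments": [
    [0.0015,-0.035,0,0.0005,0.0013,-0.045,1],
    [0.003,-0.07,0.015,0.001,0.0026,-0.09,1],
    [0.0045,-0.105,0.03,0.0015,0.004,-0.134,1],
    [0.0045,-0.105,0.043,0.0015,0.004,-0.134,1],
    [0.0045,-0.105,0.043,0.0015,0.004,-0.134,1]
  ]
}}

```text
t: 32.33
position: [0.3596, 0.0786, 0.0302]
eef_rot: [0.188, -3.122, 0.004]
contact_force: [-0.6, 0.5, -0.3]
width: 0.0339
grip_force: 46.7
```

{"op": "move_arm", "data": {
  "increments": [
    [0,0,0,0,0,0,1],
    [0,0,0,0,0,0,1],
    [0,0,0,0,0,0,1]
  ]
}}

```text
t: 32.58
position: [0.3633, 0.0809, 0.0346]
eef_rot: [0.198, -3.129, 0.005]
contact_force: [-0.2, -0.0, -1.1]
width: 0.0339
grip_force: 46.7
```

```bash
python3 - <<'E'
from h import *
inrack()
b=bot.read_camera('side')[:,:,::-1]
cv2.imwrite('pics/raw_side5.png',b)
# dark run along the clip's axis line (outer face), from the tongue toward the gripper
s=bot.get_state(); 
for z in(.028,.036,.044):
  for y in(.095,.104,.115):
    xs=np.arange(-.17,-.1,.001); px=proj('side',[rk(x,y,z) for x in xs])
    V=cv2.remap(b.max(2),px[:,:1].astype(np.float32),px[:,1:].astype(np.float32),1).ravel()
    d=xs[V<75]; print(z,y,'dark to',d.max().round(3) if len(d) else None)
E
```

```text
rack tcp [-0.2519  0.1024] z 0.0346 yaw 0.12 rot [ 0.198 -3.129  0.005] w 0.0339 F [-0.2 -0.  -1.1] t 32.5833
0.028 0.095 dark to None
0.028 0.104 dark to -0.17
0.028 0.115 dark to -0.158
0.036 0.095 dark to -0.165
0.036 0.104 dark to None
0.036 0.115 dark to -0.163
0.044 0.095 dark to -0.164
0.044 0.104 dark to None
0.044 0.115 dark to None
```

{"op": "move_arm", "data": {
  "increments": [
    [0,0.0015,-0.002,0,0,0,1],
    [0,0.0015,-0.002,0,0,0,1],
    [-0.008,0.0015,-0.002,0,0,0,1],
    [-0.015,0.0015,-0.002,0,0,0,1],
    [-0.015,0.0015,-0.002,0,0,0,1]
  ]
}}

```text
t: 33.05
position: [0.3788, 0.0837, 0.0365]
eef_rot: [0.196, -3.13, 0.005]
contact_force: [0.2, -0.4, -0.6]
width: 0.0339
grip_force: 46.7
```

{"op": "move_arm", "data": {
  "increments": [
    [0,0,0,0,0,0,1],
    [0,0,0,0,0,0,1]
  ]
}}

```text
t: 33.22
position: [0.3772, 0.0834, 0.0356]
eef_rot: [0.196, -3.128, 0.005]
contact_force: [-0.5, 0.9, -0.7]
width: 0.0339
grip_force: 46.7
```

```bash
python3 - <<'E'
from h import *
inrack()
E
```

```text
rack tcp [-0.2378  0.1032] z 0.0356 yaw 0.03 rot [ 0.196 -3.128  0.005] w 0.0339 F [-0.5  0.9 -0.7] t 33.2167
```

Aligned (y 103, z 36 mm). Going in 39 mm.

{"op": "move_arm", "data": {
  "increments": [
    [-0.008,0.0005,0,0,0,0,1],
    [-0.016,0.0005,0,0,0,0,1],
    [-0.024,0.0005,0,0,0,0,1],
    [-0.03,0.0005,0,0,0,0,1],
    [-0.034,0.0005,0,0,0,0,1]
  ]
}}

```text
t: 33.63
position: [0.4117, 0.0881, 0.0355]
eef_rot: [0.195, -3.128, 0.005]
contact_force: [0.1, -0.2, -0.9]
width: 0.034
grip_force: 46.7
```

{"op": "move_arm", "data": {
  "increments": [
    [-0.002,0,0,0,0,0,1],
    [-0.004,0,0,0,0,0,1],
    [-0.004,0,0,0,0,0,1]
  ]
}}

```text
t: 33.88
position: [0.4151, 0.0886, 0.0353]
eef_rot: [0.195, -3.128, 0.005]
contact_force: [0.4, 0.7, -0.1]
width: 0.0339
grip_force: 46.7
```

```bash
python3 - <<'E'
from h import *
inrack()
b=bot.read_camera('side')[:,:,::-1]
for z in(.028,.036,.044):
    y=.117;xs=np.arange(-.17,-.09,.001); px=proj('side',[rk(x,y,z) for x in xs])
    V=cv2.remap(b.max(2),px[:,:1].astype(np.float32),px[:,1:].astype(np.float32),1).ravel()
    print(z,V[::4])
E
```

```text
rack tcp [-0.1996  0.1036] z 0.0353 yaw 0.02 rot [ 0.195 -3.128  0.005] w 0.0339 F [ 0.4  0.7 -0.1] t 33.8833
0.028 [51 74 68 54 41 36 37 36 30 27 26 26 27 17 18 18 25 53 73 80 75]
0.036 [26 28 23 24 22 23 21 18 23 22 24 24 28 26 26 33 42 70 84 86 85]
0.044 [24 23 23 21 25 24 23 23 28 34 37 42 45 50 60 69 78 86 88 86 91]
```

No contact force, jaw tips at about rack x -104 mm. Releasing gradually.

{"op": "move_arm", "data": {
  "increments": [
    [0,0,0,0,0,0,0.58],
    [0,0,0,0,0,0,0.55],
    [0,0,0,0,0,0,0.52],
    [0,0,0,0,0,0,0.49],
    [0,0,0,0,0,0,0.46]
  ]
}}

```text
t: 34.35
position: [0.415, 0.0886, 0.0354]
eef_rot: [0.195, -3.128, 0.005]
contact_force: [0.5, -1.0, -1.0]
width: 0.0461
grip_force: 11.0
```

{"op": "move_arm", "data": {
  "increments": [
    [0,0,0,0,0,0,0.43],
    [0,0,0,0,0,0,0.4],
    [0,0,0,0,0,0,0.37],
    [0,0,0,0,0,0,0.34],
    [0,0,0,0,0,0,0.3]
  ]
}}

```text
t: 34.77
position: [0.4151, 0.0886, 0.0355]
eef_rot: [0.195, -3.128, 0.005]
contact_force: [-0.1, -0.1, 0.1]
width: 0.06
grip_force: 0.0
```

{"op": "move_arm", "data": {
  "increments": [
    [0,0,0,0,0,0,0.2],
    [0,0,0,0,0,0,0.1],
    [0,0,0,0,0,0,0.0],
    [0,0,0,0,0,0,0.0],
    [0,0,0,0,0,0,0.0]
  ]
}}

```text
t: 35.18
position: [0.415, 0.0886, 0.0354]
eef_rot: [0.195, -3.128, 0.005]
contact_force: [0.3, 0.4, 0.1]
width: 0.0852
grip_force: 0.0
```

{"op": "move_arm", "data": {
  "increments": [
    [0,0,-0.02,0,0,0,0.0],
    [0,0,-0.05,0,0,0,0.0],
    [0,0,-0.09,0,0,0,0.0],
    [0,0,-0.13,0,0,0,0.0],
    [0,0,-0.15,0,0,0,0.0]
  ]
}}

```text
t: 35.6
position: [0.418, 0.0892, 0.1909]
eef_rot: [-0.196, 3.135, -0.005]
contact_force: [1.3, -0.6, 1.7]
width: 0.0855
grip_force: 0.0
```

{"op": "move_arm", "data": {
  "increments": [
    [0,0.04,0,0,0,0,0.0],
    [0,0.08,0,0,0,0,0.0],
    [0,0.12,0,0,0,0,0.0],
    [0,0.16,0,0,0,0,0.0],
    [0,0.2,0,0,0,0,0.0]
  ]
}}

```text
t: 36.02
position: [0.3906, 0.2894, 0.1851]
eef_rot: [0.195, -3.129, 0.005]
contact_force: [0.8, -0.5, 0.7]
width: 0.0854
grip_force: 0.0
```

{"op": "move_arm", "data": {
  "increments": [
    [0,0.04,0,0,0,0,0.0],
    [0,0.08,0,0,0,0,0.0],
    [0,0.12,0,0,0,0,0.0],
    [0,0.12,0,0,0,0,0.0]
  ]
}}

```text
t: 36.35
position: [0.3747, 0.4118, 0.1842]
eef_rot: [0.204, -3.127, 0.001]
contact_force: [-0.8, -0.7, 0.3]
width: 0.0853
grip_force: 0.0
```

```bash
cat > ck.py <<'E'
from h import *
inrack()
t=bot.read_camera('top')[:,:,::-1]; b=bot.read_camera('side')[:,:,::-1]; cv2.imwrite('pics/raw_t6.png',t);cv2.imwrite('pics/raw_b6.png',b)
for n,im in(('top',t),('side',b)):
    for a,c,px in blobs(n,'yel',im): q=axis(onz(n,px,.020)); print(n,'yel rack',(RR.T@(q[0]-PR)).round(3),round(q[1]-7.13,1),round(q[2],3))
for sg in(1,-1):
    for n,im in(('top',t),('side',b)):
        P=proj(n,[rk(x,sg*.104+dy,.036) for x in(-.24,-.1) for dy in(-.045,.045)]); x0,y0=np.floor(P.min(0)).astype(int)-2; x1,y1=np.ceil(P.max(0)).astype(int)+2
        print(sg,n,'expect pivot',rk(-.157,sg*.104,0)[:2].round(4),'yaw 7.1'); clipfit(n,im,(x0,y0,x1,y1),z=.036,yaw0=.12)
E
python3 ck.py
```

```text
rack tcp [-0.1996  0.4294] z 0.1842 yaw 0.33 rot [ 2.040e-01 -3.127e+00  1.000e-03] w 0.0853 F [-0.8 -0.7  0.3] t 36.35
top yel rack [-0.004  0.029] -0.5 0.164
top yel rack [-0.003  0.07 ] 0.3 0.164
top yel rack [-0.029 -0.034] -0.5 0.113
top yel rack [-0.029 -0.069] 0.0 0.112
side yel rack [0.055 0.034] -1.3 0.037
side yel rack [0.039 0.074] 3.4 0.07
1 top expect pivot [0.4573 0.0942] yaw 7.1
top yaw 3.7 res 2.1 px 277.0625 tip [0.517  0.0938] end [0.3935 0.0859] len 0.1258 pivot [0.4599 0.0901]
1 side expect pivot [0.4573 0.0942] yaw 7.1
side yaw -41.5 res 0.53 px 1153.625 tip [0.4953 0.0488] end [0.4079 0.1263] len 0.125 pivot [0.4549 0.0846]
-1 top expect pivot [ 0.4831 -0.1122] yaw 7.1
top yaw 6.9 res 2.17 px 248.375 tip [ 0.5392 -0.1062] end [ 0.4214 -0.1205] len 0.1198 pivot [ 0.4848 -0.1128]
-1 side expect pivot [ 0.4831 -0.1122] yaw 7.1
side yaw 28.0 res 0.67 px 855.0625 tip [ 0.5581 -0.0822] end [ 0.4337 -0.1483] len 0.147 pivot [ 0.5006 -0.1127]
```

```bash
cat > ck2.py <<'E'
from h import *
t=bot.read_camera('top')[:,:,::-1]
xs=np.arange(-.235,-.13,.001); ys=np.arange(-.05,.05,.001)
for sg in(1,-1):
    P=proj('top',[rk(x,sg*.104+y,.044) for x in xs for y in ys]).astype(np.float32)
    V=cv2.remap(t.max(2),P[:,0].reshape(len(xs),-1),P[:,1].reshape(len(xs),-1),cv2.INTER_CUBIC)
    print(sg)
    for x0 in(-.225,-.22,-.215,-.21,-.2,-.19,-.18,-.165,-.145,-.138):
        d=V[np.argmin(abs(xs-x0))]<75; r=np.flatnonzero(np.diff(np.r_[0,d,0])); print(x0,[(round(ys[a]*1e3),round(ys[b-1]*1e3)) for a,b in r.reshape(-1,2)])
    g=V[(xs>-.175)&(xs<-.14)][:,35:65]; i=np.unravel_index(cv2.GaussianBlur(g,(5,5),0).argmax(),g.shape); print('bolt x',xs[xs>-.175][i[0]].round(3),'y',ys[35+i[1]].round(3),g.max())
E
python3 ck2.py
```

```text
1
-0.225 []
-0.22 [(-30, -26), (19, 25)]
-0.215 [(-28, -25), (17, 25)]
-0.21 [(-28, -24), (16, 24)]
-0.2 [(-25, -22), (15, 22)]
-0.19 [(-24, -20), (13, 20)]
-0.18 [(-21, -5), (-2, 18)]
-0.165 [(-13, -7), (5, 6)]
-0.145 [(-12, -8), (1, 6)]
-0.138 [(-11, 6)]
bolt x -0.145 y 0.014 173
-1
-0.225 []
-0.22 [(-27, -23), (24, 27)]
-0.215 [(-28, -22), (22, 27)]
-0.21 [(-27, -21), (22, 26)]
-0.2 [(-25, -19), (20, 23)]
-0.19 [(-23, -17), (18, 21)]
-0.18 [(-21, -3), (3, 18)]
-0.165 [(-10, -7), (4, 9)]
-0.145 [(-9, -4), (5, 8)]
-0.138 [(-8, 8)]
bolt x -0.141 y -0.015 170
```

Both clips sit symmetric about their tongues with handle ends at rack x ≈ -221 mm, as wanted. I swing the arm to the right to check the long clip's height from the side.

{"op": "move_arm", "data": {
  "increments": [
    [0,-0.04,-0.02,0,0,0,0.0],
    [0,-0.08,-0.04,0,0,0,0.0],
    [0,-0.12,-0.06,0,0,0,0.0],
    [0,-0.155,-0.06,0,0,0,0.0],
    [0,-0.19,-0.06,0,0,0,0.0]
  ]
}}

```text
t: 36.92
position: [0.4011, 0.2155, 0.2474]
eef_rot: [0.193, -3.133, 0.004]
contact_force: [0.3, 0.0, -0.2]
width: 0.0854
grip_force: 0.0
```

{"op": "move_arm", "data": {
  "increments": [
    [0,-0.04,0,0,0,0,0.0],
    [0,-0.08,0,0,0,0,0.0],
    [0,-0.12,0,0,0,0,0.0],
    [0,-0.16,0,0,0,0,0.0],
    [0,-0.2,0,0,0,0,0.0]
  ]
}}

```text
t: 37.33
position: [0.4243, 0.0169, 0.2457]
eef_rot: [0.192, -3.13, 0.006]
contact_force: [1.3, 0.0, -0.4]
width: 0.0854
grip_force: 0.0
```

{"op": "move_arm", "data": {
  "increments": [
    [0,-0.04,0,0,0,0,0.0],
    [0,-0.08,0,0,0,0,0.0],
    [0,-0.12,0,0,0,0,0.0],
    [0,-0.16,0,0,0,0,0.0],
    [0,-0.2,0,0,0,0,0.0]
  ]
}}

```text
t: 37.75
position: [0.4486, -0.1816, 0.2463]
eef_rot: [0.191, -3.129, 0.006]
contact_force: [0.7, -0.4, 0.5]
width: 0.0855
grip_force: 0.0
```

{"op": "move_arm", "data": {
  "increments": [
    [0,-0.04,0,0,0,0,0.0],
    [0,-0.08,0,0,0,0,0.0],
    [0,-0.12,0,0,0,0,0.0],
    [0,-0.12,0,0,0,0,0.0]
  ]
}}

```text
t: 38.08
position: [0.4632, -0.3042, 0.2459]
eef_rot: [0.183, -3.128, 0.008]
contact_force: [-1.3, 0.8, -0.2]
width: 0.0853
grip_force: 0.0
```

```bash
cat > ck3.py <<'E'
from h import *
inrack()
b=bot.read_camera('side')[:,:,::-1]; zs=np.arange(-.01,.08,.001)
for sg in(1,-1):
    for x,y in((-.218,.031),(-.2,.027),(-.185,.022),(-.145,.012),(-.125,.012),(-.110,.013)):   # left-hand outer faces seen by the side camera
        P=proj('side',[rk(x,sg*.104+y,z) for z in zs]).astype(np.float32); V=cv2.remap(b.max(2),P[:,:1],P[:,1:],1).ravel()
        d=zs[V<75]; print(sg,x,'dark z',(d.min().round(3),d.max().round(3)) if len(d) else None)
E
python3 ck3.py; python3 ck2.py
```

```text
rack tcp [-0.2006 -0.2921] z 0.2459 yaw -0.44 rot [ 0.183 -3.128  0.008] w 0.0853 F [-1.3  0.8 -0.2] t 38.0833
1 -0.218 dark z (np.float64(0.036), np.float64(0.057))
1 -0.2 dark z (np.float64(0.034), np.float64(0.055))
1 -0.185 dark z (np.float64(0.03), np.float64(0.079))
1 -0.145 dark z (np.float64(0.026), np.float64(0.064))
1 -0.125 dark z (np.float64(0.022), np.float64(0.053))
1 -0.11 dark z (np.float64(0.021), np.float64(0.049))
-1 -0.218 dark z (np.float64(0.037), np.float64(0.079))
-1 -0.2 dark z (np.float64(0.034), np.float64(0.079))
-1 -0.185 dark z (np.float64(0.031), np.float64(0.079))
-1 -0.145 dark z (np.float64(0.028), np.float64(0.062))
-1 -0.125 dark z (np.float64(0.023), np.float64(0.056))
-1 -0.11 dark z (np.float64(0.024), np.float64(0.052))
1
-0.225 []
-0.22 [(-29, -27), (19, 24)]
-0.215 [(-27, -26), (18, 25)]
-0.21 [(-27, -25), (17, 23)]
-0.2 [(-24, -23), (15, 21)]
-0.19 [(-24, -21), (14, 19)]
-0.18 [(-21, -7), (0, 17)]
-0.165 [(-13, -8)]
-0.145 [(-12, -9), (2, 5)]
-0.138 [(-11, 5)]
bolt x -0.142 y 0.014 211
-1
-0.225 []
-0.22 [(-29, -23), (24, 26)]
-0.215 [(-30, -23), (23, 26)]
-0.21 [(-28, -21), (23, 25)]
-0.2 [(-24, -20), (21, 22)]
-0.19 [(-22, -18), (19, 20)]
-0.18 [(-20, -4), (4, 18)]
-0.165 [(5, 9)]
-0.145 [(-8, -5), (6, 7)]
-0.138 [(-8, 8)]
bolt x -0.141 y -0.015 205
```

```bash
python3 - <<'E'
from h import *
b=bot.read_camera('side')[:,:,::-1]; zs=np.arange(0,.08,.0005)
for sg,T in((1,((-.218,.026),(-.21,.0245),(-.2,.0225),(-.19,.0205),(-.182,.019),(-.145,.0065),(-.138,.0065))),(-1,((-.218,.0275),(-.21,.026),(-.2,.0235),(-.19,.0215),(-.182,.0195),(-.145,.0085),(-.138,.0085)))):
    for x,y in T:
        P=proj('side',[rk(x,sg*.104+y,z) for z in zs]).astype(np.float32); V=cv2.remap(b.max(2),P[:,:1],P[:,1:],1).ravel().astype(int)
        d=V<85; i=np.argmax(d); print(sg,x,'bottom',zs[i],'ref V',V[::8])
E
```

```text
1 -0.218 bottom 0.029 ref V [156 158 183 199 205 194 158  94  57  38  35  38  58  92 120 150 191 216
 218 215]
1 -0.21 bottom 0.029 ref V [132 166 197 215 216 200 154  95  43  20  19  30  47  78 127 186 213 217
 207 173]
1 -0.2 bottom 0.0275 ref V [145 172 201 218 218 185 128  73  32  20  24  33  58 107 179 212 215 192
 143  83]
1 -0.19 bottom 0.026000000000000002 ref V [156 180 204 216 213 178 117  59  24  22  26  42  79 127 148 129  95  59
  34  23]
1 -0.182 bottom 0.025 ref V [160 167 168 151 143 127  96  44  23  23  29  34  38  37  33  31  30  27
  27  33]
1 -0.145 bottom 0.0185 ref V [169 195 199 174 122  58  33  21  21  27  32  32  32  34  50  98 171 208
 219 219]
1 -0.138 bottom 0.016 ref V [154 178 172 131  82  42  25  21  20  23  31  41  52  62  72  97 139 178
 201 213]
-1 -0.218 bottom 0.0325 ref V [163 168 193 210 210 208 185 142  87  60  53  50  51  60  88 107 114 111
  94  64]
-1 -0.21 bottom 0.031 ref V [156 182 202 210 211 203 179 123  69  33  20  21  33  59  88 111 117 103
  71  37]
-1 -0.2 bottom 0.029500000000000002 ref V [139 174 201 213 214 210 166 102  51  23  20  21  47  95 137 146 116  67
  33  23]
-1 -0.19 bottom 0.029500000000000002 ref V [152 173 203 219 220 210 169 109  51  20  19  29  57 101 140 133  86  48
  27  22]
-1 -0.182 bottom 0.027 ref V [174 186 193 187 196 185 139  65  31  20  20  27  36  38  38  33  29  28
  33  38]
-1 -0.145 bottom 0.0235 ref V [157 173 181 167 145 119  76  40  22  14  21  30  31  30  42  80 163 203
 216 217]
-1 -0.138 bottom 0.021 ref V [166 166 158 143 120  92  54  32  25  24  21  29  43  53  66  95 150 184
 202 211]
```

```bash
cat > ck4.py <<'E'
from h import *
def prof(t,b,piv,yaw,zc,sg=1):
    a=np.radians(yaw); v=np.array([np.cos(a),np.sin(a)]); n=np.array([-v[1],v[0]]); W=lambda x,y,z: np.r_[piv+v*x+n*y,z]
    zs=np.arange(-.02,.045,.0005)+zc-.012; out=[]
    for x in(-.061,-.053,-.045,-.037,-.029,.008,.014,.019):
        ys=np.arange(0,.045,.0005); P=proj('top',[W(x,y,zc+.008) for y in ys]).astype(np.float32); V=cv2.remap(t.max(2),P[:,:1],P[:,1:],1).ravel()
        d=np.flatnonzero(V<85); y=ys[d.max()] if len(d) else np.nan
        if np.isnan(y): continue
        P=proj('side',[W(x,y,z) for z in zs]).astype(np.float32); V=cv2.remap(b.max(2),P[:,:1],P[:,1:],1).ravel(); d=V<80
        # dark run containing the middle
        k=np.argmin(abs(zs-(zc+.004))); i=k
        while i>0 and d[i-1]: i-=1
        out.append((round(x*1e3),round(y*1e3,1),round((zs[i]-zc+.012)*1e3,1)))
    return out
t=cv2.imread('pics/raw_t3.png');b=cv2.imread('pics/raw_b3.png')
print('table L',prof(t,b,np.array([.4253,.2847]),-8.2,.012))
print('table R',prof(cv2.imread('pics/raw_top0.png'),cv2.imread('pics/raw_side0.png'),np.array([.4268,-.2565]),11.5,.012))
t=bot.read_camera('top')[:,:,::-1];b=bot.read_camera('side')[:,:,::-1]
for sg,dy in((1,-.002),(-1,0)): print(sg,prof(t,b,rk(-.157,sg*.104+dy,0)[:2],7.13,.036))
E
python3 ck4.py
```

```text
table L [(-53, np.float64(29.5), np.float64(-2.5)), (-45, np.float64(27.0), np.float64(-3.5)), (-37, np.float64(24.5), np.float64(-3.5)), (-29, np.float64(22.5), np.float64(-2.5)), (8, np.float64(8.5), np.float64(-1.5)), (14, np.float64(6.5), np.float64(-1.0)), (19, np.float64(5.5), np.float64(-1.0))]
table R [(-53, np.float64(32.0), np.float64(5.0)), (-45, np.float64(30.0), np.float64(4.0)), (-37, np.float64(27.5), np.float64(5.0)), (-29, np.float64(24.0), np.float64(5.0)), (8, np.float64(9.5), np.float64(5.5)), (14, np.float64(8.0), np.float64(4.0)), (19, np.float64(6.5), np.float64(4.0))]
1 [(-61, np.float64(27.0), np.float64(4.0)), (-53, np.float64(26.0), np.float64(4.5)), (-45, np.float64(24.0), np.float64(2.0)), (-37, np.float64(22.5), np.float64(2.5)), (-29, np.float64(21.5), np.float64(1.5)), (8, np.float64(9.0), np.float64(-5.5)), (14, np.float64(8.0), np.float64(-5.5)), (19, np.float64(7.5), np.float64(-9.0))]
-1 [(-61, np.float64(27.0), np.float64(9.0)), (-53, np.float64(26.0), np.float64(7.5)), (-45, np.float64(22.5), np.float64(4.5)), (-37, np.float64(21.5), np.float64(5.5)), (-29, np.float64(20.0), np.float64(4.5)), (8, np.float64(8.0), np.float64(-3.0)), (14, np.float64(7.0), np.float64(-1.5)), (19, np.float64(8.5), np.float64(-2.0))]
```

The clips bit but look pitched about 8° nose-down: the pads swing back as they open and dragged the handles up about 5 mm. I will re-squeeze each clip in place and lower the tool in step with the opening on release. Short clip first.

{"op": "move_arm", "data": {
  "increments": [
    [0,0.04,0,0,0,0,0.0],
    [0,0.08,0,0,0,0,0.0],
    [0,0.12,0,0,0,0,0.0],
    [0,0.16,0,0,0,0,0.0],
    [0,0.186,0,0,0,0,0.0]
  ]
}}

```text
t: 38.75
position: [0.4407, -0.1093, 0.2461]
eef_rot: [0.2, -3.129, 0.004]
contact_force: [-0.6, -0.0, -0.0]
width: 0.0857
grip_force: 0.0
```

{"op": "move_arm", "data": {
  "increments": [
    [0,0,0.03,0,0,0,0.05],
    [0,0,0.06,0,0,0,0.05],
    [0,0,0.09,0,0,0,0.05],
    [0,0,0.1,0,0,0,0.05],
    [0,0,0.1,0,0,0,0.05]
  ]
}}

```text
t: 39.17
position: [0.4387, -0.1117, 0.1428]
eef_rot: [0.197, -3.123, 0.001]
contact_force: [0.3, 0.3, -0.2]
width: 0.0813
grip_force: 0.0
```

```bash
python3 - <<'E'
from h import *
inrack(); x=rk(-.2,-.104,0)
plan([(x[0],x[1],.035,7.13)])
E
```

```text
rack tcp [-0.201 -0.098] z 0.1428 yaw 0.1 rot [ 1.970e-01 -3.123e+00  1.000e-03] w 0.0813 F [ 0.3  0.3 -0.2] t 39.1667
t 39.17 pos [ 0.4387 -0.1117  0.1428] yaw 7.23 w 0.0813 g 0.0 F [ 0.3  0.3 -0.2]
(np.float64(0.440449798113573), np.float64(-0.11751219699663847), 0.035, 7.13) 1/1 rows 3: [-0.0023, -0.006, 0.1078, 0.0004, -0.0126, 0.0017]
```

{"op": "move_arm", "data": {
  "increments": [
    [-0.002,-0.006,0,0,-0.008,0,0.05],
    [-0.002,-0.006,0.035,0,-0.008,0,0.05],
    [-0.002,-0.006,0.07,0,-0.008,0,0.05],
    [-0.002,-0.006,0.09,0,-0.008,0,0.05],
    [-0.002,-0.006,0.1,0,-0.008,0,0.05]
  ]
}}

```text
t: 39.58
position: [0.4431, -0.1198, 0.0453]
eef_rot: [-0.195, 3.135, -0.004]
contact_force: [-0.3, -0.2, -0.2]
width: 0.0813
grip_force: 0.0
```

{"op": "move_arm", "data": {
  "increments": [
    [0,0,0.005,0,0,0,0.05],
    [0,0,0.005,0,0,0,0.05],
    [0,0,0.005,0,0,0,0.05]
  ]
}}

```text
t: 39.83
position: [0.4449, -0.1204, 0.0431]
eef_rot: [-0.195, 3.131, -0.007]
contact_force: [0.6, -0.1, 1.0]
width: 0.0815
grip_force: 0.0
```

```bash
python3 - <<'E'
from h import *
inrack()
E
```

```text
rack tcp [-0.1959 -0.1074] z 0.0431 yaw 0.01 rot [-0.195  3.131 -0.007] w 0.0815 F [ 0.6 -0.1  1. ] t 39.8333
```

{"op": "move_arm", "data": {
  "increments": [
    [0.0035,0.0035,0.004,0,0.004,0,0.05],
    [0.0035,0.0035,0.008,0,0.004,0,0.05],
    [0.0035,0.0035,0.008,0,0.004,0,0.15],
    [0.0035,0.0035,0.008,0,0.004,0,0.25],
    [0.0035,0.0035,0.008,0,0.004,0,0.3]
  ]
}}

```text
t: 40.25
position: [0.4394, -0.1165, 0.0332]
eef_rot: [0.196, -3.133, 0.005]
contact_force: [0.3, -0.1, -0.1]
width: 0.0599
grip_force: 0.0
```

{"op": "move_arm", "data": {
  "increments": [
    [0,0,0,0,0,0,0.35],
    [0,0,0,0,0,0,0.4],
    [0,0,0,0,0,0,0.45],
    [0,0,0,0,0,0,0.5],
    [0,0,0,0,0,0,0.55]
  ]
}}

```text
t: 40.67
position: [0.4391, -0.1164, 0.0328]
eef_rot: [0.196, -3.132, 0.004]
contact_force: [-0.5, -0.6, -0.8]
width: 0.0389
grip_force: 14.6
```

{"op": "move_arm", "data": {
  "increments": [
    [0,0,0,0,0,0,0.65],
    [0,0,0,0,0,0,1],
    [0,0,0,0,0,0,1],
    [0,0,0,0,0,0,1]
  ]
}}

```text
t: 41.0
position: [0.4391, -0.1164, 0.0328]
eef_rot: [0.196, -3.132, 0.004]
contact_force: [-0.9, 0.2, -0.0]
width: 0.0341
grip_force: 47.5
```

```bash
cat > ck5.py <<'E'
from h import *
# outline bottom edge of the held clip's left jaw / handle in the side view vs level model lines
inrack(); sg=int(sys.argv[1]); b=bot.read_camera('side')[:,:,::-1]; zs=np.arange(0,.07,.0005)
for x,y in((.008,.0095),(.014,.010),(.020,.0105),(.03,.012),(.04,.014),(-.058,.018),(-.05,.018)):
    P=proj('side',[rk(-.157+x,sg*.104+y,z) for z in zs]).astype(np.float32); V=cv2.remap(b.max(2),P[:,:1],P[:,1:],1).ravel().astype(int)
    print(round(x*1e3),V[::6])
E
python3 ck5.py -1
```

```text
rack tcp [-0.2012 -0.1027] z 0.0328 yaw 0.02 rot [ 0.196 -3.132  0.004] w 0.0341 F [-0.9  0.2 -0. ] t 41.0
8 [129 128 123 111  90  62  35  27  23  22  23  24  25  25  26  25  25  24
  43  74 137 184 214 221]
14 [126 125 120 105  84  58  35  24  20  20  20  21  24  25  26  29  31  33
  49  75 127 168 203 214]
20 [125 124 122 105  84  54  32  24  21  20  21  23  25  39  53  62  67  70
  74  82  96 119 141 169]
30 [150 152 144 111  76  47  31  26  22  20  18  23  35  57  73  82  86  87
  87  87  88  95 112 154]
40 [185 183 169 129  83  48  27  23  21  20  25  33  44  62  78  83  86  87
  87  87  87  90 100 127]
-58 [124 122 122 122 121 119 113  95  71  44  35  30  31  32  33  35  35  34
  31  28  24  24  26  28]
-50 [122 121 121 121 121 119 105  87  67  56  55  59  62  60  60  61  57  51
  44  40  37  34  31  28]
```

The held clip is pitched about 0.17 rad nose-down, so I turn the tool to level it and raise it.

{"op": "move_arm", "data": {
  "increments": [
    [0.002,-0.001,-0.001,0,-0.04,0,1],
    [0.002,-0.001,-0.002,0,-0.085,0,1],
    [0.002,-0.001,-0.003,0,-0.13,0,1],
    [0.002,-0.001,-0.0037,0,-0.17,0,1],
    [0.002,-0.001,-0.0037,0,-0.17,0,1]
  ]
}}

```text
t: 41.47
position: [0.4366, -0.1177, 0.0364]
eef_rot: [-0.184, 2.969, 0.012]
contact_force: [-0.0, -0.2, -0.5]
width: 0.0339
grip_force: 47.5
```

{"op": "move_arm", "data": {
  "increments": [
    [0,0,0,0,0,0,1],
    [0,0,0,0,0,0,1],
    [0,0,0,0,0,0,1]
  ]
}}

```text
t: 41.72
position: [0.4379, -0.1179, 0.037]
eef_rot: [-0.186, 2.969, 0.011]
contact_force: [-0.6, 0.2, -1.2]
width: 0.034
grip_force: 47.5
```

```bash
cat > ck6.py <<'E'
from h import *
# bottom edge (half-contrast) of open held clip, points on left outer faces; offset from level => pitch
inrack(); sg=int(sys.argv[1]); px=float(sys.argv[2]); b=bot.read_camera('side')[:,:,::-1]; zs=np.arange(-.005,.05,.0005); A=[]
for x,y in((-.062,.017),(-.058,.017),(-.054,.017),(.0115,.0107),(.016,.0118),(.02,.0127),(.028,.0146),(.037,.0166)):
    P=proj('side',[rk(px+x,sg*.104+y,z) for z in zs]).astype(np.float32); V=cv2.remap(b.max(2),P[:,:1],P[:,1:],1).ravel().astype(float)
    k=np.argmax(V<45) if (V<45).any() else np.argmin(V); bg=np.median(V[max(0,k-34):max(1,k-14)]); i=k
    while i>0 and V[i]<(bg+22)/2: i-=1
    A.append((x,zs[i])); print(round(x*1e3),round(zs[i]*1e3,1),'bg',bg)
A=np.array(A); p=np.polyfit(A[:,0],A[:,1],1); print('pitch rad (neg=nose down)',p[0].round(3),'mid z at pivot',round(p[1]+.012,4))
E
python3 ck6.py -1 -.160
```

```text
rack tcp [-0.2025 -0.104 ] z 0.037 yaw 0.03 rot [-0.186  2.969  0.011] w 0.034 F [-0.6  0.2 -1.2] t 41.7167
-62 49.5 bg 70.5
-58 27.0 bg 112.5
-54 27.0 bg 113.5
12 30.5 bg 161.0
16 31.5 bg 166.5
20 31.5 bg 155.5
28 29.5 bg 117.0
37 29.5 bg 144.0
pitch rad (neg=nose down) -0.057 mid z at pivot 0.0436
```

{"op": "move_arm", "data": {
  "increments": [
    [0,0,0,0,0,0,0.58],
    [0,0,0,0,0,0,0.54],
    [0,0,0,0,0,0,0.5],
    [0,0,0,0,0,0,0.48],
    [0,0,0,0,0,0,0.48]
  ]
}}

```text
t: 42.18
position: [0.4375, -0.1177, 0.0366]
eef_rot: [-0.186, 2.969, 0.011]
contact_force: [-0.0, 0.0, -0.8]
width: 0.0447
grip_force: 11.5
```

```bash
cat > ck7.py <<'E'
from h import *
inrack(); sg=int(sys.argv[1]); px=float(sys.argv[2]); b=bot.read_camera('side')[:,:,::-1]; zs=np.arange(-.005,.055,.0005); A=[]
w=bot.get_state()['width']; q=.55*(1-(w-.034)/(.052-.034)*.67); h=w/2   # opening from width; handle slope from q
for x,y in((-.058,h+.018*np.tan((.55-q)/2)),(-.054,h+.014*np.tan((.55-q)/2)),(.012,.0075+.012*np.sin(q/2)),(.016,.0072+.016*np.sin(q/2)),(.02,.007+.02*np.sin(q/2)),(.028,.0068+.028*np.sin(q/2)),(.037,.0065+.037*np.sin(q/2))):
    P=proj('side',[rk(px+x,sg*.104+y,z) for z in zs]).astype(np.float32); V=cv2.remap(b.max(2),P[:,:1],P[:,1:],1).ravel().astype(float)
    k=np.argmax(V<45) if (V<45).any() else np.argmin(V); bg=np.median(V[max(0,k-34):max(1,k-14)]); i=k
    while i>0 and V[i]<(bg+22)/2: i-=1
    A.append((x,zs[i])); print((round(x*1e3),round(y*1e3,1),round(zs[i]*1e3,1),bg),end=' ')
A=np.array(A); p=np.polyfit(A[:,0],A[:,1],1); print('\npitch (neg=nose down)',p[0].round(3),'mid z pivot',round(p[1]+.012,4),'q',round(q,2))
E
python3 ck7.py -1 -.160
```

```text
rack tcp [-0.203  -0.1038] z 0.0366 yaw 0.02 rot [-0.186  2.969  0.011] w 0.0447 F [-0.   0.  -0.8] t 42.1833
(-58, np.float64(24.1), np.float64(29.5), np.float64(117.5)) (-54, np.float64(23.7), np.float64(54.0), np.float64(53.5)) (12, np.float64(9.5), np.float64(30.5), np.float64(155.5)) (16, np.float64(9.9), np.float64(31.0), np.float64(169.0)) (20, np.float64(10.4), np.float64(31.0), np.float64(153.5)) (28, np.float64(11.5), np.float64(30.0), np.float64(98.0)) (37, np.float64(12.7), np.float64(29.0), np.float64(130.0)) 
pitch (neg=nose down) -0.137 mid z pivot 0.0456 q 0.34
```

Nearly level now. Lowering 2 mm, then finishing the release while lowering in step.

{"op": "move_arm", "data": {
  "increments": [
    [0,0,0.002,0,0,0,0.48],
    [0,0,0.003,0,0,0,0.46],
    [0,0,0.0037,0,0,0,0.44],
    [0,0,0.0044,0,0,0,0.42],
    [0,0,0.005,0,0,0,0.4]
  ]
}}

```text
t: 42.65
position: [0.4382, -0.1176, 0.0316]
eef_rot: [-0.186, 2.969, 0.012]
contact_force: [0.5, -0.7, -1.2]
width: 0.0511
grip_force: 8.5
```

{"op": "move_arm", "data": {
  "increments": [
    [0,0,0,0,0,0,0.3],
    [0,0,0,0,0,0,0.15],
    [0,0,0,0,0,0,0.0],
    [0,0,0,0,0,0,0.0],
    [0,0,0,0,0,0,0.0]
  ]
}}

```text
t: 43.07
position: [0.4384, -0.1177, 0.0319]
eef_rot: [-0.186, 2.969, 0.011]
contact_force: [-0.2, -0.8, 0.7]
width: 0.0857
grip_force: 0.0
```

{"op": "move_arm", "data": {
  "increments": [
    [0,0,-0.02,0,0,0,0.0],
    [0,0,-0.05,0,0,0,0.0],
    [0,0,-0.09,0,0,0,0.0],
    [0,0,-0.13,0,0.08,0,0.0],
    [0,0,-0.16,0,0.17,0,0.0]
  ]
}}

```text
t: 43.48
position: [0.4112, -0.1211, 0.1932]
eef_rot: [0.192, -3.133, 0.009]
contact_force: [1.1, -0.4, 1.1]
width: 0.0853
grip_force: 0.0
```

{"op": "move_arm", "data": {
  "increments": [
    [0,-0.04,0,0,0,0,0.0],
    [0,-0.08,0,0,0,0,0.0],
    [0,-0.12,0,0,0,0,0.0],
    [0,-0.16,0,0,0,0,0.0],
    [0,-0.2,0,0,0,0,0.0]
  ]
}}

```text
t: 43.9
position: [0.4369, -0.3209, 0.1902]
eef_rot: [0.196, -3.133, 0.005]
contact_force: [0.9, 0.1, 1.0]
width: 0.0851
grip_force: 0.0
```

```bash
python3 - <<'E'
import runpy; runpy.run_path('ck4.py')
E
python3 -c "
from h import *
inrack()"; python3 ck2.py | tail -12
```

```text
table L [(-53, np.float64(29.5), np.float64(-2.5)), (-45, np.float64(27.0), np.float64(-3.5)), (-37, np.float64(24.5), np.float64(-3.5)), (-29, np.float64(22.5), np.float64(-2.5)), (8, np.float64(8.5), np.float64(-1.5)), (14, np.float64(6.5), np.float64(-1.0)), (19, np.float64(5.5), np.float64(-1.0))]
table R [(-53, np.float64(32.0), np.float64(5.0)), (-45, np.float64(30.0), np.float64(4.0)), (-37, np.float64(27.5), np.float64(5.0)), (-29, np.float64(24.0), np.float64(5.0)), (8, np.float64(9.5), np.float64(5.5)), (14, np.float64(8.0), np.float64(4.0)), (19, np.float64(6.5), np.float64(4.0))]
1 [(-61, np.float64(27.0), np.float64(4.0)), (-53, np.float64(26.0), np.float64(4.5)), (-45, np.float64(24.0), np.float64(2.0)), (-37, np.float64(22.5), np.float64(2.5)), (-29, np.float64(21.5), np.float64(1.5)), (8, np.float64(9.0), np.float64(-5.5)), (14, np.float64(8.0), np.float64(-5.5)), (19, np.float64(7.5), np.float64(-8.5))]
-1 [(-61, np.float64(26.5), np.float64(3.0)), (-53, np.float64(23.5), np.float64(1.0)), (-45, np.float64(22.5), np.float64(2.0)), (-37, np.float64(21.0), np.float64(2.0)), (-29, np.float64(19.0), np.float64(2.5)), (8, np.float64(7.5), np.float64(0.5)), (14, np.float64(7.0), np.float64(2.5)), (19, np.float64(8.0), np.float64(1.0))]
rack tcp [-0.2293 -0.308 ] z 0.1897 yaw -0.25 rot [ 0.188 -3.132  0.006] w 0.0853 F [-0.5  0.8 -0.6] t 44.0
-1
-0.225 []
-0.22 [(-27, -22), (24, 27)]
-0.215 [(-25, -22), (23, 25)]
-0.21 [(-25, -20), (22, 23)]
-0.2 [(-23, -19), (20, 22)]
-0.19 [(-21, -17), (18, 20)]
-0.18 [(-18, -5), (5, 17)]
-0.165 [(7, 9)]
-0.145 [(-8, -5), (6, 7)]
-0.138 [(-8, 8)]
bolt x -0.164 y -0.002 203
```

The short clip now reads level (within about 1°) at the right height. Same for the long clip.

{"op": "move_arm", "data": {
  "increments": [
    [-0.006,0.04,0,0,0,0,0.0],
    [-0.012,0.08,0,0,0,0,0.0],
    [-0.018,0.12,0,0,0,0,0.0],
    [-0.024,0.16,0,0,0,0,0.0],
    [-0.028,0.2,0,0,0,0,0.0]
  ]
}}

```text
t: 44.47
position: [0.439, -0.1144, 0.1894]
eef_rot: [0.196, -3.133, 0.004]
contact_force: [1.4, -0.8, 0.9]
width: 0.0855
grip_force: 0.0
```

{"op": "move_arm", "data": {
  "increments": [
    [0,0.04,0,0,0,0,0.0],
    [0,0.08,0,0,0,0,0.0],
    [0,0.12,0,0,0,0,0.0],
    [0,0.16,0,0,0,0,0.0],
    [0,0.2,0,0,0,0,0.0]
  ]
}}

```text
t: 44.88
position: [0.4133, 0.0839, 0.189]
eef_rot: [0.197, -3.133, 0.004]
contact_force: [1.0, -0.2, 0.6]
width: 0.0855
grip_force: 0.0
```

{"op": "move_arm", "data": {
  "increments": [
    [0,0.011,0,0,0,0,0.05],
    [0,0.011,0.04,0,0,0,0.05],
    [0,0.011,0.08,0,0,0,0.05],
    [0,0.011,0.08,0,0,0,0.05],
    [0,0.011,0.08,0,0,0,0.05]
  ]
}}

```text
t: 45.3
position: [0.4105, 0.0926, 0.1068]
eef_rot: [0.197, -3.126, 0.004]
contact_force: [0.4, -0.2, -0.0]
width: 0.0814
grip_force: 0.0
```

{"op": "move_arm", "data": {
  "increments": [
    [0,0,0,0,0,0,0.05],
    [0,0,0,0,0,0,0.05],
    [0,0,0,0,0,0,0.05]
  ]
}}

```text
t: 45.55
position: [0.4151, 0.092, 0.1118]
eef_rot: [-0.195, 3.134, -0.005]
contact_force: [0.1, -0.0, -0.4]
width: 0.081
grip_force: 0.0
```

```bash
python3 - <<'E'
from h import *
inrack(); x=rk(-.2,.103,0)
plan([(x[0],x[1],.035,7.13)])
E
```

```text
rack tcp [-0.1991  0.1071] z 0.1118 yaw -0.01 rot [-0.195  3.134 -0.005] w 0.081 F [ 0.1 -0.  -0.4] t 45.55
t 45.55 pos [0.4151 0.092  0.1118] yaw 7.12 w 0.081 g 0.0 F [ 0.1 -0.  -0.4]
(np.float64(0.4147653638910873), np.float64(0.08788816775150603), 0.035, 7.13) 1/1 rows 2: [0.001, -0.0038, 0.0768, -0.0031, 0.0016, -0.0002]
```

{"op": "move_arm", "data": {
  "increments": [
    [0.002,-0.004,0.02,0,0,0,0.05],
    [0.002,-0.004,0.05,0,0,0,0.05],
    [0.002,-0.004,0.07,0,0,0,0.05],
    [0.002,-0.004,0.078,0,0,0,0.05],
    [0.002,-0.004,0.078,0,0,0,0.05]
  ]
}}

```text
t: 45.97
position: [0.4107, 0.0874, 0.03]
eef_rot: [0.195, -3.13, 0.004]
contact_force: [-0.8, 0.1, -0.8]
width: 0.0813
grip_force: 0.0
```

{"op": "move_arm", "data": {
  "increments": [
    [0,0,0,0,0,0,0.05],
    [0,0,0,0,0,0,0.15],
    [0,0,0,0,0,0,0.25],
    [0,0,0,0,0,0,0.3],
    [0,0,0,0,0,0,0.35]
  ]
}}

```text
t: 46.38
position: [0.4124, 0.0877, 0.0319]
eef_rot: [0.196, -3.135, 0.004]
contact_force: [0.5, 0.6, -0.1]
width: 0.0559
grip_force: 1.4
```

{"op": "move_arm", "data": {
  "increments": [
    [0,0,0,0,0,0,0.4],
    [0,0,0,0,0,0,0.45],
    [0,0,0,0,0,0,0.5],
    [0,0,0,0,0,0,0.55],
    [0,0,0,0,0,0,0.6]
  ]
}}

```text
t: 46.8
position: [0.4113, 0.0876, 0.0307]
eef_rot: [0.196, -3.132, 0.005]
contact_force: [0.8, -0.3, -0.6]
width: 0.035
grip_force: 29.7
```

{"op": "move_arm", "data": {
  "increments": [
    [0,0,0,0,0,0,0.7],
    [0,0,0,0,0,0,1],
    [0,0,0,0,0,0,1],
    [0,0,0,0,0,0,1]
  ]
}}

```text
t: 47.13
position: [0.4114, 0.0876, 0.0308]
eef_rot: [0.196, -3.132, 0.005]
contact_force: [-0.2, 0.8, -1.3]
width: 0.034
grip_force: 47.9
```

```bash
python3 ck7.py 1 -.159
```

```text
rack tcp [-0.2033  0.1031] z 0.0308 yaw 0.01 rot [ 0.196 -3.132  0.005] w 0.034 F [-0.2  0.8 -1.3] t 47.1333
(-58, np.float64(16.9), np.float64(24.5), np.float64(117.0)) (-54, np.float64(16.9), np.float64(24.5), np.float64(122.0)) (12, np.float64(10.8), np.float64(12.0), np.float64(127.5)) (16, np.float64(11.6), np.float64(12.5), np.float64(129.5)) (20, np.float64(12.5), np.float64(12.5), np.float64(131.0)) (28, np.float64(14.4), np.float64(12.5), np.float64(145.0)) (37, np.float64(16.6), np.float64(12.0), np.float64(147.0)) 
pitch (neg=nose down) -0.149 mid z pivot 0.0278 q 0.55
```

{"op": "move_arm", "data": {
  "increments": [
    [0,0.001,-0.001,0,-0.04,0,1],
    [0,0.001,-0.002,0,-0.08,0,1],
    [0,0.001,-0.003,0,-0.12,0,1],
    [0,0.001,-0.003,0,-0.16,0,1],
    [0,0.001,-0.003,0,-0.16,0,1]
  ]
}}

```text
t: 47.6
position: [0.4101, 0.0886, 0.0332]
eef_rot: [-0.186, 2.98, 0.011]
contact_force: [-1.4, 0.2, -1.2]
width: 0.0337
grip_force: 47.9
```

{"op": "move_arm", "data": {
  "increments": [
    [0,0,0,0,0,0,1],
    [0,0,0,0,0,0,1],
    [0,0,0,0,0,0,1]
  ]
}}

```text
t: 47.85
position: [0.4118, 0.0886, 0.0341]
eef_rot: [-0.186, 2.979, 0.01]
contact_force: [0.1, -0.6, 0.1]
width: 0.0337
grip_force: 47.9
```

```bash
python3 ck7.py 1 -.159
```

```text
rack tcp [-0.2028  0.1041] z 0.0341 yaw 0.01 rot [-0.186  2.979  0.01 ] w 0.0337 F [ 0.1 -0.6  0.1] t 47.85
(-58, np.float64(16.9), np.float64(24.5), np.float64(117.5)) (-54, np.float64(16.9), np.float64(43.0), np.float64(54.0)) (12, np.float64(10.8), np.float64(22.5), np.float64(212.5)) (16, np.float64(11.6), np.float64(23.5), np.float64(197.5)) (20, np.float64(12.5), np.float64(24.5), np.float64(169.5)) (28, np.float64(14.4), np.float64(25.5), np.float64(128.5)) (37, np.float64(16.6), np.float64(24.0), np.float64(157.5)) 
pitch (neg=nose down) -0.112 mid z pivot 0.0388 q 0.55
```

{"op": "move_arm", "data": {
  "increments": [
    [0,0,0,0,0,0,0.58],
    [0,0,0,0,0,0,0.54],
    [0,0,0,0,0,0,0.5],
    [0,0,0,0,0,0,0.48],
    [0,0,0,0,0,0,0.48]
  ]
}}

```text
t: 48.32
position: [0.4113, 0.0886, 0.0338]
eef_rot: [-0.186, 2.979, 0.011]
contact_force: [0.1, 0.4, -0.1]
width: 0.0443
grip_force: 11.4
```

```bash
python3 ck7.py 1 -.159
```

```text
rack tcp [-0.2033  0.1041] z 0.0338 yaw 0.02 rot [-0.186  2.979  0.011] w 0.0443 F [ 0.1  0.4 -0.1] t 48.3167
(-58, np.float64(24.1), np.float64(28.0), np.float64(116.0)) (-54, np.float64(23.7), np.float64(46.0), np.float64(58.0)) (12, np.float64(9.5), np.float64(21.0), np.float64(206.0)) (16, np.float64(9.9), np.float64(22.0), np.float64(202.0)) (20, np.float64(10.4), np.float64(21.5), np.float64(176.5)) (28, np.float64(11.5), np.float64(24.0), np.float64(128.0)) (37, np.float64(12.7), np.float64(23.5), np.float64(133.5)) 
pitch (neg=nose down) -0.169 mid z pivot 0.0386 q 0.34
```

{"op": "move_arm", "data": {
  "increments": [
    [0,0,0,0,-0.03,0,0.48],
    [0,0,0,0,-0.055,0,0.48],
    [0,0,0.001,0,-0.055,0,0.48],
    [0,0,0.001,0,-0.055,0,0.48]
  ]
}}

```text
t: 48.7
position: [0.411, 0.0886, 0.0325]
eef_rot: [-0.183, 2.925, 0.015]
contact_force: [-0.2, -0.3, -0.5]
width: 0.0444
grip_force: 11.4
```

```bash
python3 ck7.py 1 -.159
```

```text
rack tcp [-0.2037  0.1042] z 0.0325 yaw 0.01 rot [-0.183  2.925  0.015] w 0.0444 F [-0.2 -0.3 -0.5] t 48.7
(-58, np.float64(24.2), np.float64(26.5), np.float64(109.0)) (-54, np.float64(23.7), np.float64(40.5), np.float64(67.0)) (12, np.float64(9.5), np.float64(22.5), np.float64(188.5)) (16, np.float64(9.9), np.float64(23.0), np.float64(197.5)) (20, np.float64(10.3), np.float64(23.0), np.float64(171.5)) (28, np.float64(11.5), np.float64(25.0), np.float64(126.5)) (37, np.float64(12.7), np.float64(25.5), np.float64(121.5)) 
pitch (neg=nose down) -0.109 mid z pivot 0.0386 q 0.34
```

{"op": "move_arm", "data": {
  "increments": [
    [0,0,0,0,-0.03,0,0.48],
    [0,0,0.001,0,-0.03,0,0.46],
    [0,0,0.0017,0,-0.03,0,0.44],
    [0,0,0.0024,0,-0.03,0,0.42],
    [0,0,0.003,0,-0.03,0,0.4]
  ]
}}

```text
t: 49.17
position: [0.4124, 0.0887, 0.03]
eef_rot: [-0.181, 2.895, 0.018]
contact_force: [-0.7, -1.3, -0.9]
width: 0.0511
grip_force: 8.5
```

{"op": "move_arm", "data": {
  "increments": [
    [0,0,0,0,0,0,0.3],
    [0,0,0,0,0,0,0.15],
    [0,0,0,0,0,0,0.0],
    [0,0,0,0,0,0,0.0],
    [0,0,0,0,0,0,0.0]
  ]
}}

```text
t: 49.58
position: [0.4122, 0.0887, 0.0301]
eef_rot: [-0.181, 2.894, 0.018]
contact_force: [0.3, 0.3, -0.4]
width: 0.0854
grip_force: 0.0
```

{"op": "move_arm", "data": {
  "increments": [
    [0,0,-0.02,0,0,0,0.0],
    [0,0,-0.05,0,0,0,0.0],
    [0,0,-0.09,0,0,0,0.0],
    [0,0,-0.13,0,0.1,0,0.0],
    [0,0,-0.16,0,0.2,0,0.0]
  ]
}}

```text
t: 50.0
position: [0.3732, 0.0843, 0.1892]
eef_rot: [-0.193, 3.092, -0.001]
contact_force: [0.1, -1.0, 0.6]
width: 0.0854
grip_force: 0.0
```

{"op": "move_arm", "data": {
  "increments": [
    [0,-0.04,0,0,0,0,0.0],
    [0,-0.08,0,0,0,0,0.0],
    [0,-0.12,0,0,0,0,0.0],
    [0,-0.16,0,0,0,0,0.0],
    [0,-0.2,0,0,0,0,0.0]
  ]
}}

```text
t: 50.42
position: [0.399, -0.116, 0.1862]
eef_rot: [-0.194, 3.092, -0.001]
contact_force: [1.1, -1.1, 0.2]
width: 0.0853
grip_force: 0.0
```

{"op": "move_arm", "data": {
  "increments": [
    [0,-0.04,0,0,0,0,0.0],
    [0,-0.08,0,0,0,0,0.0],
    [0,-0.12,0,0,0,0,0.0],
    [0,-0.16,0,0,0,0,0.0],
    [0,-0.2,0,0,0,0,0.0]
  ]
}}

```text
t: 50.83
position: [0.4236, -0.3148, 0.1863]
eef_rot: [-0.192, 3.094, -0.0]
contact_force: [0.4, -0.0, 0.1]
width: 0.0854
grip_force: 0.0
```

```bash
python3 ck4.py | tail -2; python3 ck2.py; python3 ck.py | grep yel; grep -c . h.py; python3 -c "
from h import *
inrack()"
```

```text
1 [(-61, np.float64(25.5), np.float64(-3.5)), (-53, np.float64(24.0), np.float64(-3.0)), (-45, np.float64(23.0), np.float64(-1.0)), (-37, np.float64(21.5), np.float64(0.0)), (-29, np.float64(19.5), np.float64(-1.0)), (8, np.float64(9.0), np.float64(-2.5)), (14, np.float64(8.0), np.float64(2.0)), (19, np.float64(8.5), np.float64(1.0))]
-1 [(-61, np.float64(27.0), np.float64(3.5)), (-53, np.float64(24.0), np.float64(1.5)), (-45, np.float64(22.5), np.float64(2.0)), (-37, np.float64(21.0), np.float64(2.0)), (-29, np.float64(19.0), np.float64(2.5)), (8, np.float64(7.5), np.float64(0.5)), (14, np.float64(7.0), np.float64(2.5)), (19, np.float64(8.0), np.float64(1.5))]
1
-0.225 []
-0.22 [(-29, -27), (18, 23)]
-0.215 [(-28, -26), (17, 22)]
-0.21 [(-27, -25), (16, 21)]
-0.2 [(-25, -23), (15, 20)]
-0.19 [(-24, -21), (14, 18)]
-0.18 [(-20, -7), (0, 16)]
-0.165 [(-13, -10)]
-0.145 [(-11, -9), (3, 5)]
-0.138 [(-11, 6)]
bolt x -0.145 y 0.014 204
-1
-0.225 []
-0.22 [(-27, -22), (24, 27)]
-0.215 [(-26, -22), (23, 25)]
-0.21 [(-25, -20), (22, 23)]
-0.2 [(-23, -19), (20, 22)]
-0.19 [(-21, -17), (18, 20)]
-0.18 [(-18, -5), (5, 17)]
-0.165 [(7, 9)]
-0.145 [(-8, -5), (6, 7)]
-0.138 [(-8, 7)]
bolt x -0.164 y -0.002 201
top yel rack [-0.004  0.029] -0.5 0.164
top yel rack [-0.004  0.07 ] 0.3 0.163
top yel rack [-0.029 -0.034] -0.5 0.113
top yel rack [-0.029 -0.069] 0.0 0.112
side yel rack [-0.03  -0.066] 2.2 0.11
side yel rack [-0.031 -0.03 ] 1.9 0.11
side yel rack [-0.005  0.032] 0.3 0.16
side yel rack [0.001 0.074] 1.3 0.146
77
rack tcp [-0.2409 -0.2952] z 0.186 yaw -0.01 rot [-1.930e-01  3.094e+00  2.000e-03] w 0.0854 F [ 0.   0.6 -0.7] t 51.0833
```

Both clips are level within about 2°, gates shut and levers in their rows. Handing in.

```bash
python3 -c "
from bench import bot
print(bot.job_done())"
```

```text
the job is handed in; nothing more can be done
None
```

I handed the job in at about 51 s of the 210 s allowed: all four yellow levers are in their rows, both gates are shut on their stops, and each clip bites its gate flange and tongue, measured level to within about 2° after I re-squeezed both to correct a nose-down tilt; `job_done()` returned no verdict.

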